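# Sort out the swapped bench trays

## Task

The last shift left the tools on the wrong trays: put the solder spool on the blue tray, the wooden-handled stamp on the red tray and the drilled aluminium block on the yellow tray, each standing upright in the middle of its tray and let go. Every one of these trays is taken, so set one tool aside on the free grey tray on the way; the grey tray is empty again at the end. Let nothing fall over, and leave the screwdriver, the round tin and the computer mouse where they are.

Things in the scene. Friction and masses are not known exactly. Their poses are not given: they have to be found in the camera images.
- spool_mid (a point): spool of solder wire standing on its flange: black round flanges 60 mm across, pale wire between, 48 mm high, 0.25 to 0.42 kg. The point is its centre, 24 mm above its foot; z is its axis, up. Grip it across its diameter (60 mm).
- stamp_mid (a point): hand stamp standing on its dark foot: foot 23 x 46 mm (x by y) and 14 mm high, wooden grip above it with a 16 mm neck and, from 40 to 65 mm above the foot's underside, a round knob 27 mm across. 65 mm high, 40 g. The point is half-way up on its axis, 32.5 mm above its underside; z up. Grip it by the knob.
- block_mid (a point): plain aluminium gauge block lying flat, with a row of small holes in its top: 40 x 60 x 25 mm (x, y, z), 0.13 to 0.21 kg. The point is its centre, 12.5 mm above its underside; x along the 40 mm side, y along the 60 mm side, z up. Grip it across the 40 mm.
- tray_blue_mid (a point): square blue tray, 120 mm a side, screwed to the bench; a thin white ring 86 mm across is moulded round its middle. The point is the middle of its floor, 4 mm above the bench; the rim is 4 mm wide and stands 3 mm above the floor; x, y along its sides, z up. The spool's place.
- tray_red_mid (a point): square red tray, 120 mm a side, screwed to the bench; a thin white ring 86 mm across is moulded round its middle. The point is the middle of its floor, 4 mm above the bench; the rim is 4 mm wide and stands 3 mm above the floor; x, y along its sides, z up. The stamp's place.
- tray_yellow_mid (a point): square yellow tray, 120 mm a side, screwed to the bench; a thin white ring 86 mm across is moulded round its middle. The point is the middle of its floor, 4 mm above the bench; the rim is 4 mm wide and stands 3 mm above the floor; x, y along its sides, z up. The aluminium block's place.
- tray_grey_mid (a point): square grey tray, 120 mm a side, screwed to the bench; a thin white ring 86 mm across is moulded round its middle. The point is the middle of its floor, 4 mm above the bench; the rim is 4 mm wide and stands 3 mm above the floor; x, y along its sides, z up. Free at the start: the spot for setting one tool aside.
- screwdriver: small screwdriver with a blue handle lying on the bench behind the trays, 156 mm long, 21 mm high; bystander. Origin under its middle, y along it.
- pc_mouse: black computer mouse beside the trays on the right, 63 x 105 x 37 mm; bystander. Origin under its centre.
- tin: round pale tin lying flat behind the trays, 60 mm across, 22 mm high; bystander. Origin under its centre.
Mind the look-alikes: they are no part of the job. Of the things that look like the part that bears spool_mid, the larger one is meant.

How it is judged:
By the outcome, as a careful person would: the job done as asked, in the order asked, and still so for the second after the job is handed in, with the robot touching nothing.
It also fails if it takes over 104 s, if anything falls off the work surface, if the arm or the gripper's body presses on something with over 40 N, if the wrist force passes 120 N, or if a joint passes its speed limit or range.

## Robot

A 6-joint arm with a two-finger parallel gripper is mounted at the origin on a cart in front of the work surface, level with it; the furniture and walls round the work are solid. World frame = base frame: x ahead of the robot, y to its left, z up, the work surface at z = 0. Lengths are in m, angles in rad, forces in N, time in s.
With the tool pointing down it reaches from about 0.225 to 0.725 m from the base axis. Payload 3.1 kg.
Tool frame: the origin (TCP) lies midway between the tips of the shut fingers; the grasp point (between the pads) lies 19 mm behind it; y points along the fingers, z is the direction in which the jaws open and shut, and the axes are right-handed (so a half turn about y gives the same grasp; the last joint's range is limited). The gripper opens to 85 mm and grips with 20 to 120 N. Pads are 22 mm wide; open, the fingers measure 114 mm over their backs; the gripper's body (76 mm by 85 mm) begins 54 mm behind the grasp point. The pads swing forward as they close: fully open they stand 13 mm farther back than shut.
Start: joints at [-1.261, 0.048, 0.099, 1.622, 0, 1.443], TCP at [0.223, -0.475, 0.231] pointing down, gripper open.
Joint ranges: [-2.91, 2.91], [-0.99, 1.94], [-1.21, 1.42], [-2.12, 2.29], [-1.49, 1.47], [-3.14, 3.14]. Speed limits (rad/s): [2.79, 2.79, 3.14, 3.14, 3.14, 3.14].

## Interface

Orientations are given as a 3x3 rotation matrix whose columns are the frame's x, y, z axes.
In Python, from bench import readout, eyes, sign_off gives the robot as it stands.
- The arm moves only by the tool carry_out, never from a script. Its argument "series" is a list of rows, each an object with "twist": the turn, a rotation vector about the tool's x, y, z in rad, a list of three; "delta_pos": the shift along the tool's x, y, z in m, a list of three; "fingers": the gripper's target within -1 to 1 (fully open at 1, half-way at 0, shut at -1). In form: [{"twist": [ax, ay, az], "delta_pos": [dx, dy, dz], "fingers": fingers}, ...]. A call has exactly 8 rows; each row is the pose to reach, as a shift and turn from the pose commanded when the call began, along the tool's axes at that moment; what a row does not reach only later rows make up. A row lasts 1/10 s, in which the tool goes at most 50 mm and 8.59 degrees, less where a joint would pass 70% of its speed; a pose out of reach is approached as far as the arm can. A call with a gripper value outside its range is refused whole. The fingers move at their own pace and stop on an object; "force" is the grip in N (left out, the last holds). Time passes only in rows, so rows that repeat a pose let the fingers close, or fill a call up. It gives the time, the measured TCP pose, the force and the opening at its end, in the units of the state.
- readout.sense(): the state, without advancing time (a new reading comes with each control period).
- eyes.snapshot(name): name is "side" or "top" or "wrist"; returns a dict with "frame" (400x640x3 uint8, blue, green, red), "vertical_fov" (degrees; the focal length in pixels is half the picture's height over the tangent of half this angle, whatever the lens; pixels are square), "cx", "cy" (the principal point, pixels), "R" (3x3) and "t" (3): a world point X has camera coordinates R X + t. Camera axes: x right, y down, z forward; pixel columns grow to the right and rows downward; lengths in m; the calibration is good to about 2 mm. A picture is of the moment at which its call begins. There is no depth.
- sign_off(): hands the job in, once; it reports no verdict.
The state is a dict: "time_s": time; "joint_pos": joint angles; "qd": joint speeds; "joint_efforts": joint torques, N m; "tcp_pos": TCP position; "tcp_rot": TCP orientation; "wrist_force": force on the tool from outside, world axes, zero at the start; "ft_torque": the same for the moment, N m; "finger_gap": finger opening in m.
Only numpy, scipy, OpenCV 4.12 (cv2) and the standard library are available. Lean on these libraries where they do the work, as an engineer would, in place of code of your own. Each camera call takes 0.05 s, during which the arm holds its last target.

## Working session

There is one attempt and no reset: what is moved stays moved. The work goes in short steps, Python scripts to look and compute and a tool call to move; the robot and the scene stay as the last step left them, time stands still between calls to the robot, and variables do not carry over. Pictures are saved under pics/ and viewed, and the job is handed in when it is done.

Besides the shell and the picture viewer there is one more tool, called after ">>>" as name(argument=value, ...), one argument or row to a line, values as JSON. carry_out: Moves the arm, as the interface text tells. Its arguments: {"type":"object","properties":{"series":{"type":"array","items":{"type":"object","properties":{"twist":{"type":"array","items":{"type":"number"}},"delta_pos":{"type":"array","items":{"type":"number"}},"fingers":{"type":"number"}}}},"force":{"type":"number"}},"required":["series"]}

```bash
ls; mkdir -p pics
cat > h.py <<'E'
import numpy as np, cv2
from bench import readout, eyes, sign_off
def snap(n,f):
    s=eyes.snapshot(n); cv2.imwrite('pics/'+f,s['frame']); np.savez('pics/'+f+'.npz',**{k:np.array(v) for k,v in s.items()}); return s
def foc(s): return 200/np.tan(np.radians(float(s['vertical_fov']))/2)
def ray(s,u,v,z):
    R=np.array(s['R']);t=np.array(s['t']);f=foc(s)
    d=R.T@np.array([(u-s['cx'])/f,(v-s['cy'])/f,1]);c=-R.T@t
    return c+d*(z-c[2])/d[2]
def proj(s,X):
    p=np.array(s['R'])@np.array(X)+np.array(s['t']);f=foc(s);return np.array([f*p[0]/p[2]+s['cx'],f*p[1]/p[2]+s['cy']])
E
python3 - <<'E'
from h import *
for n in('top','side','wrist'):
    s=snap(n,n+'0.png');print(n,s['vertical_fov'],s['cx'],s['cy'],(-np.array(s['R']).T@np.array(s['t'])).round(3),np.array(s['R']).round(2).tolist())
r=readout.sense();print(r['time_s'],r['tcp_pos'],np.round(r['tcp_rot'],3).tolist(),r['finger_gap'],r['wrist_force'])
E
```

```text
pics
top 45.16810688675224 318.46105934009114 195.61827666332113 [ 0.294 -0.099  1.551] [[0.03, -1.0, 0.0], [-0.99, -0.03, -0.15], [0.15, 0.0, -0.99]]
side 54.29942769386162 316.27019011696234 203.25672925597155 [0.354 0.768 1.172] [[-0.98, -0.21, 0.01], [-0.17, 0.76, -0.62], [0.12, -0.61, -0.78]]
wrist 60.28009081000359 320.3257888974367 203.71536026141018 [ 0.284 -0.447  0.373] [[0.42, -0.91, -0.0], [-0.87, -0.41, 0.27], [-0.25, -0.11, -0.96]]
0.15 [ 0.2224084  -0.47502743  0.2303642 ] [[-0.906, -0.001, 0.424], [-0.424, 0.002, -0.906], [-0.0, -1.0, -0.002]] 0.0855745340247061 [ 0.57630192 -0.04285478  0.37554035]
```

View pics/top0.png

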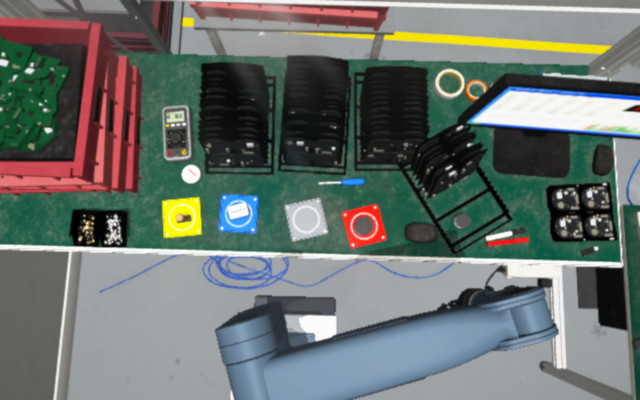

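View pics/side0.png

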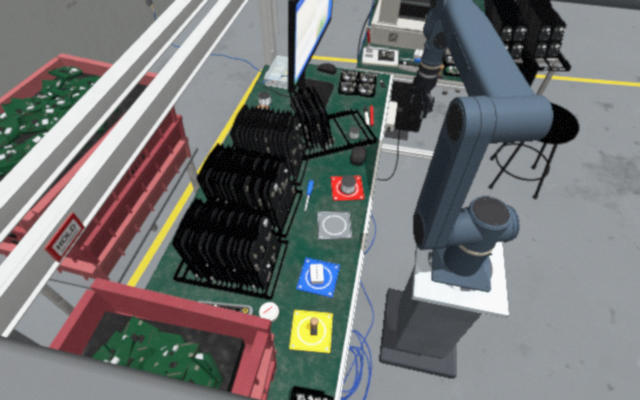

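View pics/wrist0.png

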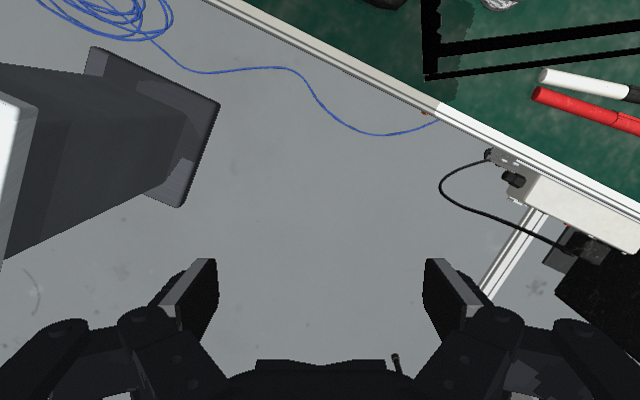

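The top view shows the stamp on yellow (182,218), the block on blue (238,212), grey empty (306,219) and the large spool on red (365,226). A small look-alike spool sits at (461,221). My order is block→grey, spool→blue, stamp→red, block→yellow.

```bash
cat >> h.py <<'E'
def tray(s,col,box):
    hsv=cv2.cvtColor(s['frame'],cv2.COLOR_BGR2HSV);H,S,V=[hsv[...,i].astype(int) for i in range(3)]
    m={'yellow':(abs(H-28)<8)&(S>120)&(V>120),'blue':(abs(H-108)<12)&(S>110)&(V>90),'red':((H<8)|(H>172))&(S>130)&(V>90),'grey':(S<60)&(V>110)}[col]
    k=np.zeros(m.shape,np.uint8);x0,y0,x1,y1=box;k[y0:y1,x0:x1]=m[y0:y1,x0:x1]
    cs,_=cv2.findContours(k,cv2.RETR_EXTERNAL,cv2.CHAIN_APPROX_NONE);c=max(cs,key=cv2.contourArea)
    P=np.array([ray(s,u,v,0.007)[:2] for u,v in cv2.convexHull(c)[:,0].astype(float)],np.float32)
    return cv2.minAreaRect(P)
E
python3 - <<'E'
from h import *
s=dict(np.load('pics/top0.png.npz'))
for col,b in dict(yellow=(150,185,212,250),blue=(208,185,268,245),grey=(275,190,335,250),red=(335,195,395,255)).items():
    print(col,np.round(np.concatenate([np.ravel(q) for q in tray(s,col,b)]),4))
for n,(x0,y0,x1,y1) in dict(top=(150,180,400,260),).items():
    cv2.imwrite('pics/crop0.png',cv2.resize(s['frame'][y0:y1,x0:x1],None,fx=3.2,fy=3.2,interpolation=cv2.INTER_CUBIC))
for nm,u,v,z in [('stamp knob',185,217,.06),('block',237,211,.029),('spool',364,227,.052),('small',461,221,.03),('mouse',421,232,.02),('tin',191,174,.02)]: print(nm,ray(s,u,v,z).round(3))
E
```

```text
yellow [0.446  0.3454 0.1246 0.1246 7.2674]
blue [ 0.4639  0.1639  0.1255  0.1259 88.4584]
grey [ 0.4521 -0.0703  0.1351  0.1573 11.869 ]
red [ 0.4354 -0.2421  0.1233  0.1237 15.5569]
stamp knob [0.441 0.319 0.06 ]
block [0.468 0.164 0.029]
spool [ 0.426 -0.239  0.052]
small [ 0.456 -0.549  0.03 ]
mouse [ 0.418 -0.424  0.02 ]
tin [0.585 0.321 0.02 ]
```

View pics/crop0.png

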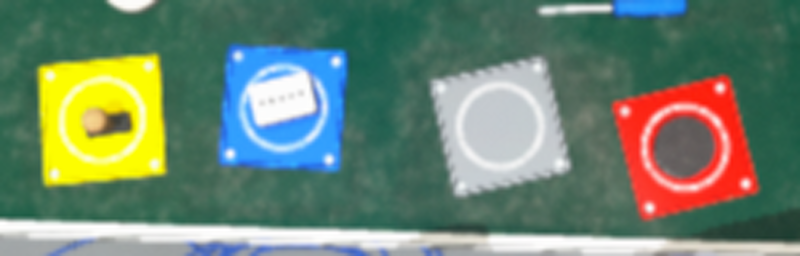

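```bash
cat >> h.py <<'E'
from scipy.spatial.transform import Rotation as Ro
def plan(x,y,z,a,pr=True):
    """a = desired tool-x azimuth in deg; prints tool-frame shift & twist, straight down"""
    r=readout.sense();R=np.array(r['tcp_rot']);p=np.array(r['tcp_pos'])
    a=np.radians(a);T=np.array([[np.cos(a),0,-np.sin(a)],[np.sin(a),0,np.cos(a)],[0,-1,0]])
    d=R.T@(np.array([x,y,z])-p);w=Ro.from_matrix(R.T@T).as_rotvec()
    print('now',p.round(4),'xaz',np.degrees(np.arctan2(R[1,0],R[0,0])).round(2),'t',round(r['time_s'],2),'gap',round(r['finger_gap'],4),'F',np.round(r['wrist_force'],1))
    print('d',d.round(4).tolist(),'tw',w.round(4).tolist(),'rows>=',max(np.abs(np.linalg.norm(d))/.05,np.degrees(np.linalg.norm(w))/8.59).round(1))
E
python3 -c "
from h import *
plan(.464,.164,.22,-80)"
```

```text
now [ 0.2224 -0.475   0.2304] xaz -154.92 t 0.15 gap 0.0856 F [ 0.6 -0.   0.4]
d [-0.4897, 0.0114, -0.4763] tw [0.0014, -1.3076, -0.0014] rows>= 13.7
```

>>> carry_out(
  series=[
    {"twist": [0, -0.08, 0], "delta_pos": [-0.02, 0, -0.02], "fingers": 1},
    {"twist": [0, -0.17, 0], "delta_pos": [-0.05, 0, -0.05], "fingers": 1},
    {"twist": [0, -0.26, 0], "delta_pos": [-0.08, 0, -0.08], "fingers": 1},
    {"twist": [0, -0.36, 0], "delta_pos": [-0.115, 0, -0.11], "fingers": 1},
    {"twist": [0, -0.46, 0], "delta_pos": [-0.15, 0, -0.145], "fingers": 1},
    {"twist": [0, -0.56, 0], "delta_pos": [-0.185, 0, -0.18], "fingers": 1},
    {"twist": [0, -0.66, 0], "delta_pos": [-0.22, 0, -0.215], "fingers": 1},
    {"twist": [0, -0.76, 0], "delta_pos": [-0.255, 0, -0.25], "fingers": 1},
  ],
)

```text
time_s: 0.95
tcp_pos: [0.3476, -0.1391, 0.2311]
tcp_rot: [[-0.361, 0.0, 0.932], [-0.932, -0.0, -0.361], [-0.0, -1.0, 0.0]]
wrist_force: [1.4, 0.3, 0.1]
finger_gap: 0.0854
```

```bash
python3 -c "
from h import *
plan(.464,.164,.22,-80);print(readout.sense()['joint_pos'])"
```

```text
now [ 0.3476 -0.1391  0.2311] xaz -111.18 t 0.95 gap 0.0854 F [1.4 0.3 0.1]
d [-0.3247, 0.0111, -0.001] tw [-0.0004, -0.5443, 0.0] rows>= 6.5
[-5.60401414e-01 -3.44742941e-01 -2.49243259e-01  1.66589087e+00
  1.72102379e-04  1.38012427e+00]
```

>>> carry_out(
  series=[
    {"twist": [0, -0.08, 0], "delta_pos": [-0.045, 0, 0], "fingers": 1},
    {"twist": [0, -0.16, 0], "delta_pos": [-0.095, 0.003, 0], "fingers": 1},
    {"twist": [0, -0.24, 0], "delta_pos": [-0.145, 0.006, 0], "fingers": 1},
    {"twist": [0, -0.32, 0], "delta_pos": [-0.19, 0.008, 0], "fingers": 1},
    {"twist": [0, -0.4, 0], "delta_pos": [-0.235, 0.01, 0], "fingers": 1},
    {"twist": [0, -0.46, 0], "delta_pos": [-0.275, 0.011, 0], "fingers": 1},
    {"twist": [0, -0.52, 0], "delta_pos": [-0.305, 0.011, 0], "fingers": 1},
    {"twist": [0, -0.544, 0], "delta_pos": [-0.325, 0.011, -0.001], "fingers": 1},
  ],
)

```text
time_s: 1.75
tcp_pos: [0.4651, 0.1643, 0.2195]
tcp_rot: [[0.174, -0.001, 0.985], [-0.985, 0.0, 0.174], [-0.0, -1.0, -0.001]]
wrist_force: [0.9, -0.3, 0.5]
finger_gap: 0.085
```

```bash
python3 -c "
from h import *
s=snap('wrist','w1.png')
plan(.464,.164,.22,-80)"
```

```text
now [0.4657 0.1661 0.2193] xaz -79.89 t 1.8 gap 0.0854 F [0.9 1.3 0.1]
d [0.0018, -0.0007, -0.0021] tw [0.0001, 0.0019, -0.0026] rows>= 0.1
```

View pics/w1.png

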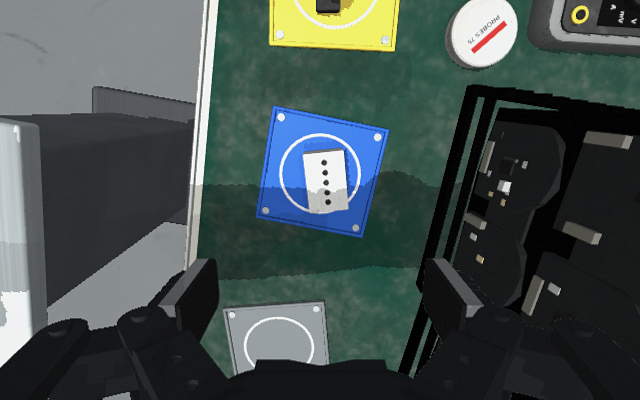

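The wrist view shows the block at (327,181) on the blue tray at (322,172). Part of yellow shows at the top and grey at (278,345).

```bash
cat >> h.py <<'E'
def rect(s,mask,box,z):
    k=np.zeros(mask.shape,np.uint8);x0,y0,x1,y1=box;k[y0:y1,x0:x1]=mask[y0:y1,x0:x1]
    cs,_=cv2.findContours(k,cv2.RETR_EXTERNAL,cv2.CHAIN_APPROX_NONE);c=max(cs,key=cv2.contourArea)
    P=np.array([ray(s,u,v,z)[:2] for u,v in cv2.convexHull(c)[:,0].astype(float)],np.float32)
    r=cv2.minAreaRect(P);b=cv2.boxPoints(r);return np.round(r[0],4),np.round(r[1],4),round(r[2],1),cv2.contourArea(c),np.array(cv2.minAreaRect(c)[0]).round(1)
def hsv(s): return [x.astype(int) for x in cv2.split(cv2.cvtColor(s['frame'],cv2.COLOR_BGR2HSV))]
E
python3 - <<'E'
from h import *
s=dict(np.load('pics/w1.png.npz'));H,S,V=hsv(s)
print('blue',tray(s,'blue',(240,90,410,250)))
for th in(70,100):print('block',rect(s,(S<th)&(V>110),(297,145,355,220),.029))
print('grey',rect(s,(S<40)&(V>90),(215,296,335,365),.007))
im=s['frame'][90:250,240:410];cv2.imwrite('pics/c1.png',cv2.resize(im,None,fx=3.5,fy=3.5,interpolation=cv2.INTER_NEAREST))
E
```

```text
blue ((0.46324169635772705, 0.16407819092273712), (0.1198999360203743, 0.12020358443260193), 88.57759094238281)
block (array([0.468 , 0.1617]), array([0.0583, 0.0636]), 15.7, 2458.0, array([323.8, 181.1]))
block (array([0.4696, 0.1626]), array([0.0571, 0.0654]), 10.0, 2500.0, array([325.5, 180.5]))
grey (array([ 0.4467, -0.0395]), array([0.1201, 0.0875]), 14.6, 5588.5, array([275.3, 336. ]))
```

View pics/c1.png

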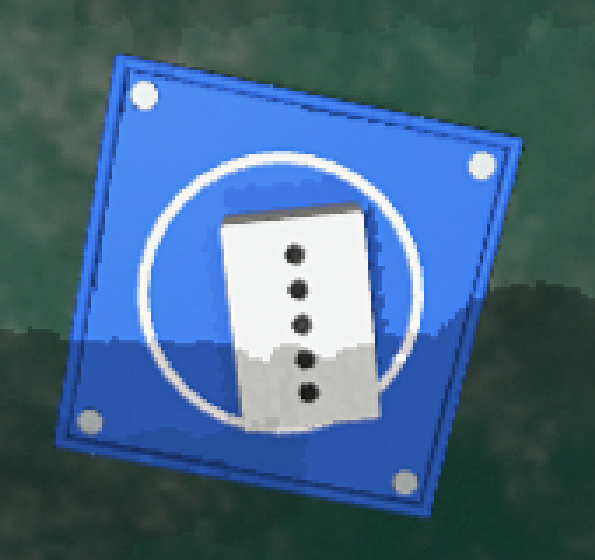

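The crop shows the block's top corners at (303.1,154.6), (344,149.7), (348.9,208.9), (309.1,213.4). The ring merges with the block in the mask, so I'll use the corners directly.

Run:
```python
from h import *
s=dict(np.load('pics/w1.png.npz'))
C=np.array([(221,226),(364,209),(381,416),(242,432)])/3.5+[240,90]-.3
P=np.array([ray(s,u,v,.029)[:2] for u,v in C]);print(P.round(4),P.mean(0).round(4))
print([np.linalg.norm(P[i]-P[(i+1)%4]).round(4) for i in range(4)])
l=(P[3]+P[2]-P[0]-P[1]);print('long az',np.degrees(np.arctan2(l[1],l[0])));l=P[1]+P[2]-P[0]-P[3];print('short',np.degrees(np.arctan2(l[1],l[0])))
```

```text
[[0.4433 0.185 ]
 [0.4813 0.1965]
 [0.4975 0.1391]
 [0.4589 0.1273]] [0.4703 0.162 ]
[np.float64(0.0396), np.float64(0.0596), np.float64(0.0404), np.float64(0.0597)]
long az -74.57672050547487
short 16.84598432625771
```

```bash
python3 -c "
from h import *
plan(.4703,.162,.08,-73.9);plan(.4703,.162,.006,-73.9)"
```

```text
now [0.4657 0.1661 0.2193] xaz -79.89 t 1.8 gap 0.0854 F [0.9 1.3 0.1]
d [0.0053, 0.1392, 0.0038] tw [-0.0, -0.1046, -0.0026] rows>= 2.8
now [0.4657 0.1661 0.2193] xaz -79.89 t 1.8 gap 0.0854 F [0.9 1.3 0.1]
d [0.0055, 0.2132, 0.0038] tw [-0.0, -0.1046, -0.0026] rows>= 4.3
```

>>> carry_out(
  series=[
    {"twist": [0, -0.03, 0], "delta_pos": [0.001, 0.02, 0.001], "fingers": 1},
    {"twist": [0, -0.08, 0], "delta_pos": [0.003, 0.05, 0.003], "fingers": 1},
    {"twist": [0, -0.105, 0], "delta_pos": [0.005, 0.085, 0.004], "fingers": 1},
    {"twist": [0, -0.105, 0], "delta_pos": [0.005, 0.115, 0.004], "fingers": 1},
    {"twist": [0, -0.105, 0], "delta_pos": [0.005, 0.132, 0.004], "fingers": 1},
    {"twist": [0, -0.105, 0], "delta_pos": [0.005, 0.14, 0.004], "fingers": 1},
    {"twist": [0, -0.105, 0], "delta_pos": [0.005, 0.14, 0.004], "fingers": 1},
    {"twist": [0, -0.105, 0], "delta_pos": [0.005, 0.14, 0.004], "fingers": 1},
  ],
)

```text
time_s: 2.6
tcp_pos: [0.4704, 0.1577, 0.0813]
tcp_rot: [[0.272, 0.001, 0.962], [-0.962, 0.0, 0.272], [0.0, -1.0, 0.001]]
wrist_force: [0.3, -0.4, 0.0]
finger_gap: 0.0855
```

```bash
python3 -c "
from h import *
plan(.4703,.162,.006,-73.9)
s=snap('wrist','w2.png')
plan(.4703,.162,.006,-73.9)"
```

```text
now [0.4704 0.1577 0.0813] xaz -74.2 t 2.6 gap 0.0855 F [ 0.3 -0.4  0. ]
d [-0.0041, 0.0753, 0.0009] tw [-0.0014, -0.0053, 0.0002] rows>= 1.5
now [0.4709 0.1579 0.0818] xaz -74.2 t 2.65 gap 0.0852 F [-0.7  0.3 -0. ]
d [-0.0041, 0.0758, 0.0004] tw [-0.0026, -0.0052, 0.0002] rows>= 1.5
```

View pics/w2.png

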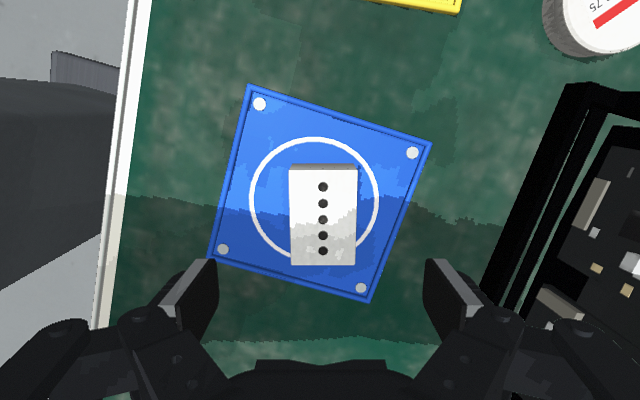

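The block sits centred between the fingers at (323,215) and its edges line up with them. Next I descend and grip.

>>> carry_out(
  series=[
    {"twist": [0, -0.005, 0], "delta_pos": [-0.002, 0.015, 0.001], "fingers": 1},
    {"twist": [0, -0.005, 0], "delta_pos": [-0.004, 0.035, 0.001], "fingers": 1},
    {"twist": [0, -0.005, 0], "delta_pos": [-0.004, 0.055, 0.001], "fingers": 1},
    {"twist": [0, -0.005, 0], "delta_pos": [-0.004, 0.07, 0.001], "fingers": 1},
    {"twist": [0, -0.005, 0], "delta_pos": [-0.004, 0.075, 0.001], "fingers": 1},
    {"twist": [0, -0.005, 0], "delta_pos": [-0.004, 0.075, 0.001], "fingers": 0.4},
    {"twist": [0, -0.005, 0], "delta_pos": [-0.004, 0.075, 0.001], "fingers": 0},
    {"twist": [0, -0.005, 0], "delta_pos": [-0.004, 0.075, 0.001], "fingers": -0.3},
  ],
  force=45,
)

```text
time_s: 3.45
tcp_pos: [0.471, 0.1622, 0.0069]
tcp_rot: [[0.277, 0.003, 0.961], [-0.961, 0.001, 0.277], [0.0, -1.0, 0.003]]
wrist_force: [1.1, -0.3, -0.2]
finger_gap: 0.0439
```

```bash
python3 -c "
from h import *
plan(.4703,.162,.006,-73.9)"
```

```text
now [0.471  0.1622 0.0069] xaz -73.9 t 3.45 gap 0.0439 F [ 1.1 -0.3 -0.2]
d [-0.0001, 0.0009, -0.0007] tw [-0.0028, -0.0001, 0.0003] rows>= 0.0
```

>>> carry_out(
  series=[
    {"twist": [0, 0, 0], "delta_pos": [0, 0, 0], "fingers": -0.6},
    {"twist": [0, 0, 0], "delta_pos": [0, 0, 0], "fingers": -0.6},
    {"twist": [0, 0, 0], "delta_pos": [0, 0, 0], "fingers": -0.6},
    {"twist": [0, 0, 0], "delta_pos": [0, -0.003, 0], "fingers": -0.6},
    {"twist": [0, 0, 0], "delta_pos": [0, -0.015, 0], "fingers": -0.6},
    {"twist": [0, 0, 0], "delta_pos": [0, -0.035, 0], "fingers": -0.6},
    {"twist": [0, 0, 0], "delta_pos": [0, -0.065, 0], "fingers": -0.6},
    {"twist": [0, 0, 0], "delta_pos": [0, -0.1, 0], "fingers": -0.6},
  ],
)

```text
time_s: 4.25
tcp_pos: [0.4678, 0.1616, 0.1049]
tcp_rot: [[0.277, -0.004, 0.961], [-0.961, -0.001, 0.277], [-0.0, -1.0, -0.004]]
wrist_force: [0.3, -0.3, -2.0]
finger_gap: 0.0395
```

```bash
python3 -c "
from h import *
s=snap('wrist','w3.png')
plan(.452,-.0703,.12,-78)"
```

```text
now [0.4723 0.1625 0.1128] xaz -73.9 t 4.3 gap 0.0391 F [1.3 0.4 3. ]
d [0.218, -0.0078, -0.0841] tw [-0.0081, 0.0716, 0.0004] rows>= 4.7
```

View pics/w3.png

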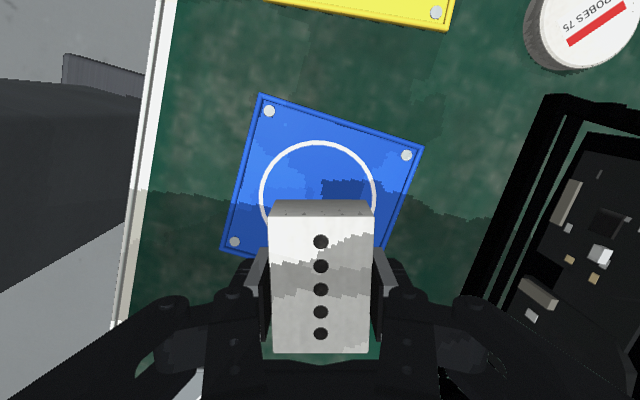

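Block is held (gap 39 mm), with its middle hole at (320,289).

```bash
python3 -c "
from h import *
s=dict(np.load('pics/top0.png.npz'))
C=np.array([(432,82),(546,57),(570,170),(458,195)])/3.2+[150,180]
P=np.array([ray(s,u,v,.007)[:2] for u,v in C]);g=P.mean(0);print(P,g)
w=dict(np.load('pics/w1.png.npz'));print(ray(w,231,310,.007),ray(w,322,303,.007))
plan(g[0],g[1],.12,-73.9)"
```

```text
[[ 0.49242967  0.0133858 ]
 [ 0.52126411 -0.10116802]
 [ 0.40744833 -0.12839347]
 [ 0.37927421 -0.01702684]] [ 0.45010408 -0.05830063]
[ 0.38898351 -0.01277554  0.007     ] [0.49247088 0.01502706 0.007     ]
now [0.4723 0.1625 0.1128] xaz -73.9 t 4.3 gap 0.0391 F [1.3 0.4 3. ]
d [0.206, -0.0078, -0.0826] tw [-0.0081, 0.0001, 0.0007] rows>= 4.4
```

>>> carry_out(
  series=[
    {"twist": [0, 0, 0], "delta_pos": [0.015, -0.003, -0.006], "fingers": -0.6},
    {"twist": [0, 0, 0], "delta_pos": [0.05, -0.008, -0.02], "fingers": -0.6},
    {"twist": [0, 0, 0], "delta_pos": [0.09, -0.008, -0.036], "fingers": -0.6},
    {"twist": [0, 0, 0], "delta_pos": [0.13, -0.008, -0.052], "fingers": -0.6},
    {"twist": [0, 0, 0], "delta_pos": [0.17, -0.008, -0.068], "fingers": -0.6},
    {"twist": [0, 0, 0], "delta_pos": [0.196, -0.008, -0.079], "fingers": -0.6},
    {"twist": [0, 0, 0], "delta_pos": [0.206, -0.008, -0.083], "fingers": -0.6},
    {"twist": [0, 0, 0], "delta_pos": [0.206, -0.008, -0.083], "fingers": -0.6},
  ],
)

```text
time_s: 5.1
tcp_pos: [0.4468, -0.0598, 0.1133]
tcp_rot: [[0.275, -0.0, 0.962], [-0.962, 0.0, 0.275], [-0.0, -1.0, -0.0]]
wrist_force: [0.7, 1.5, -2.2]
finger_gap: 0.0393
```

```bash
python3 -c "
from h import *
s=snap('wrist','w4.png')
plan(.45,-.058,.007,-73.9)"
```

```text
now [ 0.4469 -0.0588  0.1133] xaz -73.96 t 5.15 gap 0.0388 F [ 0.5  0.  -2.2]
d [0.0002, 0.1063, 0.0032] tw [-0.0001, -0.0011, -0.0012] rows>= 2.1
```

View pics/w4.png

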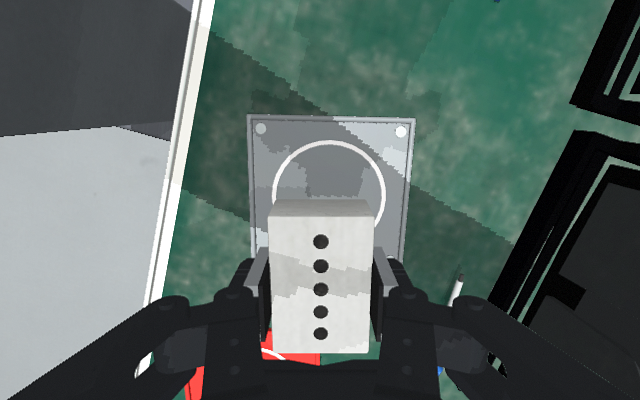

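The block is over the grey tray, aligned. The rim runs from (250,118) to (414,118). I'll lower it and let go.

>>> carry_out(
  series=[
    {"twist": [0, 0, 0], "delta_pos": [0, 0.015, 0.002], "fingers": -0.6},
    {"twist": [0, 0, 0], "delta_pos": [0, 0.04, 0.003], "fingers": -0.6},
    {"twist": [0, 0, 0], "delta_pos": [0, 0.065, 0.003], "fingers": -0.6},
    {"twist": [0, 0, 0], "delta_pos": [0, 0.085, 0.003], "fingers": -0.6},
    {"twist": [0, 0, 0], "delta_pos": [0, 0.097, 0.003], "fingers": -0.6},
    {"twist": [0, 0, 0], "delta_pos": [0, 0.103, 0.003], "fingers": -0.6},
    {"twist": [0, 0, 0], "delta_pos": [0, 0.105, 0.003], "fingers": -0.6},
    {"twist": [0, 0, 0], "delta_pos": [0, 0.105, 0.003], "fingers": -0.6},
  ],
)

```text
time_s: 5.95
tcp_pos: [0.4506, -0.058, 0.0089]
tcp_rot: [[0.278, 0.001, 0.961], [-0.961, -0.0, 0.278], [0.0, -1.0, 0.001]]
wrist_force: [0.5, 0.5, -1.7]
finger_gap: 0.0387
```

```bash
python3 -c "
from h import *
plan(.45,-.058,.007,-73.9)"
```

```text
now [ 0.4506 -0.058   0.0089] xaz -73.87 t 5.95 gap 0.0387 F [ 0.5  0.5 -1.7]
d [-0.0001, 0.0019, -0.0006] tw [-0.001, 0.0006, 0.0004] rows>= 0.0
```

>>> carry_out(
  series=[
    {"twist": [0, 0, 0], "delta_pos": [0, 0.0015, 0], "fingers": -0.6},
    {"twist": [0, 0, 0], "delta_pos": [0, 0.0015, 0], "fingers": -0.6},
    {"twist": [0, 0, 0], "delta_pos": [0, 0.0015, 0], "fingers": 0.3},
    {"twist": [0, 0, 0], "delta_pos": [0, 0.0015, 0], "fingers": 0.7},
    {"twist": [0, 0, 0], "delta_pos": [0, 0.0015, 0], "fingers": 0.7},
    {"twist": [0, 0, 0], "delta_pos": [0, -0.01, 0], "fingers": 0.8},
    {"twist": [0, 0, 0], "delta_pos": [0, -0.045, 0], "fingers": 1},
    {"twist": [0, 0, 0], "delta_pos": [0, -0.09, 0], "fingers": 1},
  ],
)

```text
time_s: 6.75
tcp_pos: [0.4479, -0.0576, 0.0978]
tcp_rot: [[0.277, -0.005, 0.961], [-0.961, 0.001, 0.277], [-0.003, -1.0, -0.004]]
wrist_force: [1.0, 0.2, -0.0]
finger_gap: 0.0856
```

```bash
python3 -c "
from h import *
plan(.43,-.215,.17,-73.9)"
```

```text
now [ 0.4479 -0.0576  0.0978] xaz -73.91 t 6.75 gap 0.0856 F [ 1.   0.2 -0. ]
d [0.1461, -0.0723, -0.0611] tw [0.0042, -0.0001, -0.0027] rows>= 3.5
```

>>> carry_out(
  series=[
    {"twist": [0, 0, 0], "delta_pos": [0.01, -0.03, -0.005], "fingers": 1},
    {"twist": [0, 0, 0], "delta_pos": [0.04, -0.065, -0.015], "fingers": 1},
    {"twist": [0, 0, 0], "delta_pos": [0.075, -0.09, -0.03], "fingers": 1},
    {"twist": [0, 0, 0], "delta_pos": [0.11, -0.1, -0.045], "fingers": 1},
    {"twist": [0, 0, 0], "delta_pos": [0.135, -0.1, -0.055], "fingers": 1},
    {"twist": [0, 0, 0], "delta_pos": [0.146, -0.1, -0.06], "fingers": 1},
    {"twist": [0, 0, 0], "delta_pos": [0.146, -0.1, -0.06], "fingers": 1},
    {"twist": [0, 0, 0], "delta_pos": [0.146, -0.1, -0.06], "fingers": 1},
  ],
)

```text
time_s: 7.55
tcp_pos: [0.4326, -0.2141, 0.1982]
tcp_rot: [[0.277, -0.001, 0.961], [-0.961, 0.001, 0.277], [-0.001, -1.0, -0.0]]
wrist_force: [0.1, 0.3, 0.3]
finger_gap: 0.0853
```

```bash
python3 -c "
from h import *
s=snap('wrist','w5.png')
plan(.43,-.24,.17,-73.9)
print('red',tray(s,'red',(0,0,640,300)))"
```

```text
now [ 0.4327 -0.2138  0.1981] xaz -73.84 t 7.6 gap 0.0852 F [-1.   0.9  0.8]
d [0.0245, 0.028, -0.0098] tw [0.0002, 0.001, -0.0014] rows>= 0.8
red ((0.43480393290519714, -0.24241238832473755), (0.11976350843906403, 0.12016991525888443), 15.458612442016602)
```

View pics/w5.png

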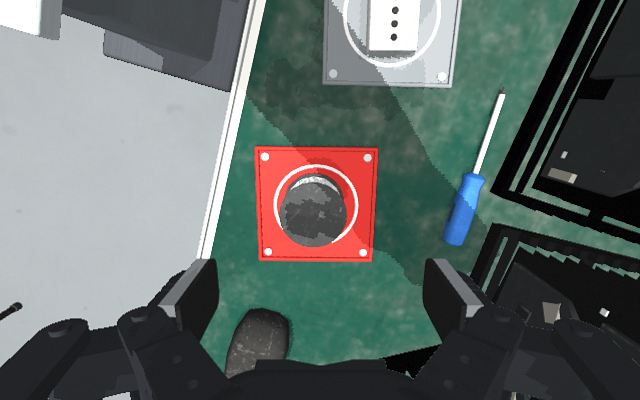

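The spool's top flange is centred at about (313,212) on the red tray. The tray measures 120 × 120 mm, as it should. The block rests on grey at (392,25).

Run:
```python
from h import *
s=dict(np.load('pics/w5.png.npz'));H,S,V=hsv(s)
im=s['frame'][140:270,250:385];cv2.imwrite('pics/c5.png',cv2.resize(im,None,fx=4.4,fy=4.4,interpolation=cv2.INTER_NEAREST))
m=((S<60)&(V<110)).astype(np.uint8);k=np.zeros_like(m);k[160:255,270:360]=m[160:255,270:360]
cs,_=cv2.findContours(k,0,1);c=max(cs,key=cv2.contourArea)[:,0]
P=np.array([ray(s,u,v,.052)[:2] for u,v in c.astype(float)],np.float32)
print(cv2.minEnclosingCircle(P),c.min(0),c.max(0))
# lower half (near) fit
q=c[:,1]>200;A=np.c_[2*P[q],np.ones(q.sum())];x=np.linalg.lstsq(A,(P[q]**2).sum(1),rcond=None)[0];print(x[:2],np.sqrt(x[2]+x[0]**2+x[1]**2))
```

```text
((0.4307599663734436, -0.2345060408115387), 0.03361469879746437) [280 173] [345 246]
[ 0.43349407 -0.24291682] 0.024835430324845136
```

View pics/c5.png

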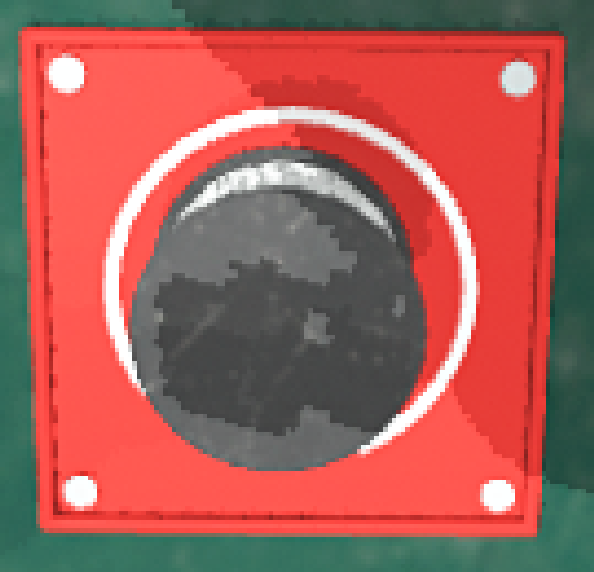

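Run:
```python
from h import *
s=dict(np.load('pics/w5.png.npz'))
f=lambda a,b:ray(s,a/4.4+250-.4,b/4.4+140-.4,.052)[:2]
l,r,t,b=f(131,330),f(427,330),f(279,190),f(279,470)
print((l+r)/2,(t+b)/2,np.linalg.norm(l-r),np.linalg.norm(t-b));c=((l+r)/2+(t+b)/2)/2
print(c);plan(c[0],c[1],.11,-73.9);plan(c[0],c[1],.03,-73.9)
```

```text
[ 0.43191853 -0.23785827] [ 0.43212755 -0.23859252] 0.05911628996410463 0.05862121074780976
[ 0.43202304 -0.23822539]
now [ 0.4327 -0.2138  0.1981] xaz -73.84 t 7.6 gap 0.0852 F [-1.   0.9  0.8]
d [0.0234, 0.088, -0.0074] tw [0.0002, 0.001, -0.0014] rows>= 1.8
now [ 0.4327 -0.2138  0.1981] xaz -73.84 t 7.6 gap 0.0852 F [-1.   0.9  0.8]
d [0.0235, 0.168, -0.0074] tw [0.0002, 0.001, -0.0014] rows>= 3.4
```

>>> carry_out(
  series=[
    {"twist": [0, 0, 0], "delta_pos": [0.008, 0.02, -0.003], "fingers": 1},
    {"twist": [0, 0, 0], "delta_pos": [0.018, 0.05, -0.006], "fingers": 1},
    {"twist": [0, 0, 0], "delta_pos": [0.0235, 0.08, -0.0075], "fingers": 1},
    {"twist": [0, 0, 0], "delta_pos": [0.0235, 0.105, -0.0075], "fingers": 1},
    {"twist": [0, 0, 0], "delta_pos": [0.0235, 0.115, -0.0075], "fingers": 1},
    {"twist": [0, 0, 0], "delta_pos": [0.0235, 0.115, -0.0075], "fingers": 1},
    {"twist": [0, 0, 0], "delta_pos": [0.0235, 0.115, -0.0075], "fingers": 1},
    {"twist": [0, 0, 0], "delta_pos": [0.0235, 0.115, -0.0075], "fingers": 1},
  ],
  force=60,
)

```text
time_s: 8.4
tcp_pos: [0.4334, -0.2402, 0.0853]
tcp_rot: [[0.278, 0.003, 0.961], [-0.961, -0.002, 0.278], [0.003, -1.0, 0.002]]
wrist_force: [-0.1, 0.6, -0.9]
finger_gap: 0.0854
```

```bash
python3 -c "
from h import *
s=snap('wrist','w6.png')
plan(.432,-.2382,.006,-73.9)"
```

```text
now [ 0.4333 -0.2403  0.0853] xaz -73.87 t 8.45 gap 0.0856 F [-0.1 -0.1  0.4]
d [-0.0026, 0.0793, -0.0009] tw [-0.0021, 0.0005, 0.0027] rows>= 1.6
```

View pics/w6.png

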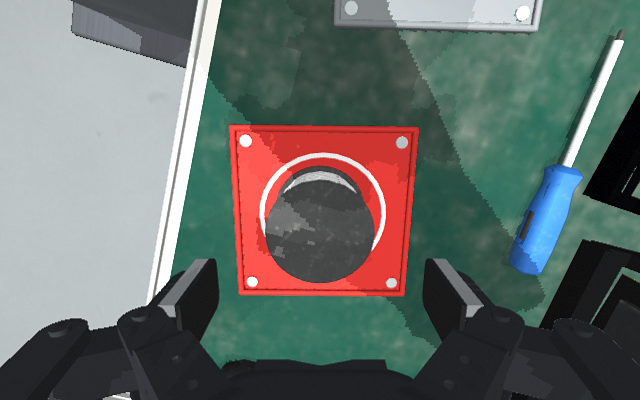

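The spool top is now centred at (319.5,229), between the fingers at (218…425). Checking its position once more.

```bash
python3 -c "
from h import *
s=dict(np.load('pics/w6.png.npz'))
print(ray(s,319.5,229,.052),np.linalg.norm(ray(s,264,229,.052)-ray(s,375,229,.052)))"
```

```text
[ 0.43107475 -0.23615066  0.052     ] 0.06014562362677173
```

>>> carry_out(
  series=[
    {"twist": [0, 0, 0], "delta_pos": [-0.002, 0.015, -0.001], "fingers": 1},
    {"twist": [0, 0, 0], "delta_pos": [-0.0035, 0.035, -0.001], "fingers": 1},
    {"twist": [0, 0, 0], "delta_pos": [-0.0035, 0.055, -0.001], "fingers": 1},
    {"twist": [0, 0, 0], "delta_pos": [-0.0035, 0.07, -0.001], "fingers": 1},
    {"twist": [0, 0, 0], "delta_pos": [-0.0035, 0.079, -0.001], "fingers": 1},
    {"twist": [0, 0, 0], "delta_pos": [-0.0035, 0.079, -0.001], "fingers": 0.8},
    {"twist": [0, 0, 0], "delta_pos": [-0.0035, 0.079, -0.001], "fingers": 0.6},
    {"twist": [0, 0, 0], "delta_pos": [-0.0035, 0.079, -0.001], "fingers": 0.3},
  ],
  force=60,
)

```text
time_s: 9.25
tcp_pos: [0.4317, -0.2376, 0.0064]
tcp_rot: [[0.277, 0.003, 0.961], [-0.961, -0.002, 0.277], [0.003, -1.0, 0.003]]
wrist_force: [1.8, -0.8, -0.9]
finger_gap: 0.0583
```

>>> carry_out(
  series=[
    {"twist": [0, 0, 0], "delta_pos": [0, 0, 0], "fingers": 0},
    {"twist": [0, 0, 0], "delta_pos": [0, 0, 0], "fingers": 0},
    {"twist": [0, 0, 0], "delta_pos": [0, 0, 0], "fingers": 0},
    {"twist": [0, 0, 0], "delta_pos": [0, 0, 0], "fingers": 0},
    {"twist": [0, 0, 0], "delta_pos": [0, -0.002, 0], "fingers": 0},
    {"twist": [0, 0, 0], "delta_pos": [0, -0.008, 0], "fingers": 0},
    {"twist": [0, 0, 0], "delta_pos": [0, -0.018, 0], "fingers": 0},
    {"twist": [0, 0, 0], "delta_pos": [0, -0.03, 0], "fingers": 0},
  ],
)

```text
time_s: 10.05
tcp_pos: [0.4293, -0.2361, 0.0342]
tcp_rot: [[0.277, -0.002, 0.961], [-0.961, 0.001, 0.277], [-0.002, -1.0, -0.001]]
wrist_force: [0.4, -0.2, -2.4]
finger_gap: 0.0578
```

```bash
python3 -c "
from h import *
s=snap('wrist','w7.png')
plan(.4635,.164,.15,-73.9)"
```

```text
now [ 0.4312 -0.2374  0.0372] xaz -73.9 t 10.1 gap 0.0586 F [ 0.6 -0.3  0.5]
d [-0.3764, -0.1135, 0.1426] tw [-0.0017, 0.0, 0.0023] rows>= 8.4
```

View pics/w7.png

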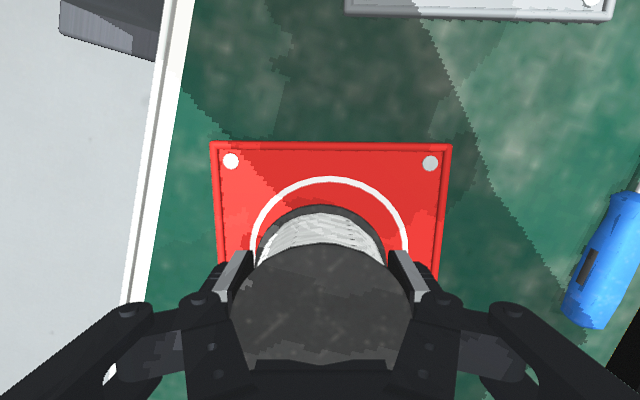

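The spool seems held, with the flange between the pads at (232…410). I'll lift on and check again.

>>> carry_out(
  series=[
    {"twist": [0, 0, 0], "delta_pos": [0, -0.01, 0], "fingers": 0},
    {"twist": [0, 0, 0], "delta_pos": [0, -0.03, 0], "fingers": 0},
    {"twist": [0, 0, 0], "delta_pos": [0, -0.055, 0], "fingers": 0},
    {"twist": [0, 0, 0], "delta_pos": [0, -0.08, 0], "fingers": 0},
    {"twist": [0, 0, 0], "delta_pos": [0, -0.095, 0], "fingers": 0},
    {"twist": [0, 0, 0], "delta_pos": [0, -0.1, 0], "fingers": 0},
    {"twist": [0, 0, 0], "delta_pos": [0, -0.1, 0], "fingers": 0},
    {"twist": [0, 0, 0], "delta_pos": [0, -0.1, 0], "fingers": 0},
  ],
)

```text
time_s: 10.9
tcp_pos: [0.4297, -0.2363, 0.1334]
tcp_rot: [[0.277, -0.001, 0.961], [-0.961, 0.001, 0.277], [-0.001, -1.0, -0.001]]
wrist_force: [-1.1, 0.3, -3.1]
finger_gap: 0.0582
```

```bash
python3 -c "
from h import *
s=snap('wrist','w8.png')
plan(.4635,.164,.137,-73.9)"
```

```text
now [ 0.4294 -0.2361  0.133 ] xaz -73.9 t 10.95 gap 0.058 F [ 1.2 -0.4 -2.7]
d [-0.375, -0.0035, 0.1437] tw [0.0015, -0.0, -0.002] rows>= 8.0
```

View pics/w8.png

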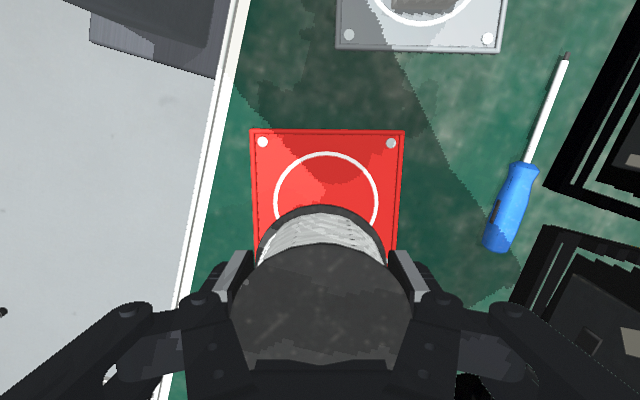

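```bash
python3 -c "
from h import *
s=dict(np.load('pics/w8.png.npz'))
e=ray(s,321,242.5,.179)[:2];tx=np.array([.277,-.961]);print('edge rel tcp along toolx',(e-[.4294,-.2361])@tx, 'z',(e-[.4294,-.2361])@[.961,.277])
s=dict(np.load('pics/w7.png.npz'))
e=ray(s,321,242.5,.083)[:2];print((e-[.4312,-.2374])@tx)
s=dict(np.load('pics/w6.png.npz'))
print((ray(s,319.5,174,.052)[:2]-[.4310,-.23615])@tx,(ray(s,319.5,283,.052)[:2]-[.4310,-.23615])@tx)
"
```

```text
edge rel tcp along toolx -0.028502598201784652 z -0.00023700056183664845
-0.03185709593928884
-0.030222051972716227 0.03256985145297672
```

>>> carry_out(
  series=[
    {"twist": [0, 0, 0], "delta_pos": [-0.01, 0, 0.004], "fingers": 0},
    {"twist": [0, 0, 0], "delta_pos": [-0.03, 0, 0.011], "fingers": 0},
    {"twist": [0, 0, 0], "delta_pos": [-0.06, 0, 0.023], "fingers": 0},
    {"twist": [0, 0, 0], "delta_pos": [-0.095, 0, 0.036], "fingers": 0},
    {"twist": [0, 0, 0], "delta_pos": [-0.13, 0, 0.05], "fingers": 0},
    {"twist": [0, 0, 0], "delta_pos": [-0.165, 0, 0.063], "fingers": 0},
    {"twist": [0, 0, 0], "delta_pos": [-0.2, 0, 0.077], "fingers": 0},
    {"twist": [0, 0, 0], "delta_pos": [-0.235, 0, 0.09], "fingers": 0},
  ],
)

```text
time_s: 11.75
tcp_pos: [0.4505, 0.0164, 0.1335]
tcp_rot: [[0.278, -0.001, 0.961], [-0.961, 0.001, 0.278], [-0.001, -1.0, -0.001]]
wrist_force: [1.0, 0.3, -2.4]
finger_gap: 0.0582
```

>>> carry_out(
  series=[
    {"twist": [0, 0, 0], "delta_pos": [-0.035, 0, 0.013], "fingers": 0},
    {"twist": [0, 0, 0], "delta_pos": [-0.07, 0, 0.027], "fingers": 0},
    {"twist": [0, 0, 0], "delta_pos": [-0.1, 0, 0.038], "fingers": 0},
    {"twist": [0, 0, 0], "delta_pos": [-0.122, 0, 0.047], "fingers": 0},
    {"twist": [0, 0, 0], "delta_pos": [-0.135, 0, 0.052], "fingers": 0},
    {"twist": [0, 0, 0], "delta_pos": [-0.14, 0, 0.054], "fingers": 0},
    {"twist": [0, 0, 0], "delta_pos": [-0.14, 0, 0.054], "fingers": 0},
    {"twist": [0, 0, 0], "delta_pos": [-0.14, 0, 0.054], "fingers": 0},
  ],
)

```text
time_s: 12.55
tcp_pos: [0.4643, 0.1627, 0.1341]
tcp_rot: [[0.276, -0.001, 0.961], [-0.961, -0.001, 0.276], [0.001, -1.0, -0.001]]
wrist_force: [0.6, 0.9, -3.1]
finger_gap: 0.0584
```

```bash
python3 -c "
from h import *
s=snap('wrist','w9.png')
plan(.4633,.164,.0075,-73.9);
print(tray(s,'blue',(150,60,500,300)))"
```

```text
now [0.4645 0.1626 0.1342] xaz -73.98 t 12.6 gap 0.0583 F [ 0.4 -0.3 -2.2]
d [-0.0018, 0.1267, -0.0006] tw [0.0006, -0.0014, 0.0005] rows>= 2.5
((0.4632851779460907, 0.1640068143606186), (0.11964442580938339, 0.1200166866183281), 88.54715728759766)
```

View pics/w9.png

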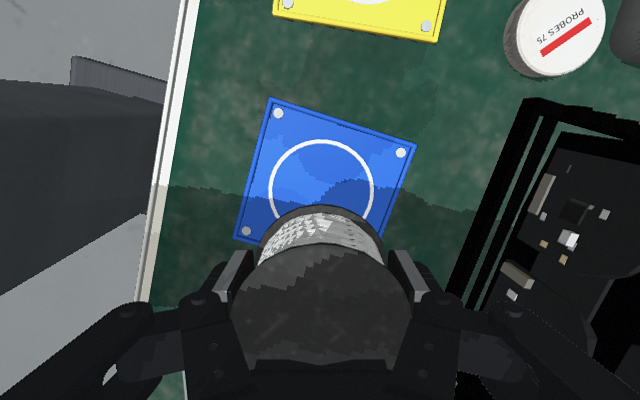

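The blue tray is clear and its measured centre (0.4633, 0.1640) is unchanged. Lowering the spool.

>>> carry_out(
  series=[
    {"twist": [0, 0, 0], "delta_pos": [-0.001, 0.015, 0], "fingers": 0},
    {"twist": [0, 0, 0], "delta_pos": [-0.002, 0.045, -0.001], "fingers": 0},
    {"twist": [0, 0, 0], "delta_pos": [-0.002, 0.075, -0.001], "fingers": 0},
    {"twist": [0, 0, 0], "delta_pos": [-0.002, 0.1, -0.001], "fingers": 0},
    {"twist": [0, 0, 0], "delta_pos": [-0.002, 0.115, -0.001], "fingers": 0},
    {"twist": [0, 0, 0], "delta_pos": [-0.002, 0.122, -0.001], "fingers": 0},
    {"twist": [0, 0, 0], "delta_pos": [-0.002, 0.125, -0.001], "fingers": 0},
    {"twist": [0, 0, 0], "delta_pos": [-0.002, 0.125, -0.001], "fingers": 0},
  ],
)

```text
time_s: 13.4
tcp_pos: [0.4635, 0.1648, 0.0098]
tcp_rot: [[0.277, 0.001, 0.961], [-0.961, 0.0, 0.277], [0.0, -1.0, 0.001]]
wrist_force: [0.2, -0.1, -2.8]
finger_gap: 0.0581
```

```bash
python3 -c "
from h import *
plan(.4633,.164,.0065,-73.9)"
```

```text
now [0.4635 0.1648 0.0098] xaz -73.95 t 13.4 gap 0.0581 F [ 0.2 -0.1 -2.8]
d [0.0008, 0.0033, -0.0004] tw [-0.0007, -0.0008, 0.0001] rows>= 0.1
```

>>> carry_out(
  series=[
    {"twist": [0, 0, 0], "delta_pos": [0.001, 0.001, 0], "fingers": 0},
    {"twist": [0, 0, 0], "delta_pos": [0.001, 0.002, 0], "fingers": 0},
    {"twist": [0, 0, 0], "delta_pos": [0.001, 0.0025, 0], "fingers": 0},
    {"twist": [0, 0, 0], "delta_pos": [0.001, 0.003, 0], "fingers": 0},
    {"twist": [0, 0, 0], "delta_pos": [0.001, 0.003, 0], "fingers": 0},
    {"twist": [0, 0, 0], "delta_pos": [0.001, 0.003, 0], "fingers": 0},
    {"twist": [0, 0, 0], "delta_pos": [0.001, 0.003, 0], "fingers": 0},
    {"twist": [0, 0, 0], "delta_pos": [0.001, 0.003, 0], "fingers": 0},
  ],
)

```text
time_s: 14.2
tcp_pos: [0.4633, 0.1643, 0.0063]
tcp_rot: [[0.277, -0.0, 0.961], [-0.961, -0.0, 0.277], [0.0, -1.0, -0.0]]
wrist_force: [-0.4, -1.2, -1.9]
finger_gap: 0.0584
```

>>> carry_out(
  series=[
    {"twist": [0, 0, 0], "delta_pos": [0, 0.001, 0], "fingers": 0},
    {"twist": [0, 0, 0], "delta_pos": [0, 0.001, 0], "fingers": 0},
    {"twist": [0, 0, 0], "delta_pos": [0, 0.001, 0], "fingers": 0.6},
    {"twist": [0, 0, 0], "delta_pos": [0, 0.001, 0], "fingers": 1},
    {"twist": [0, 0, 0], "delta_pos": [0, 0.001, 0], "fingers": 1},
    {"twist": [0, 0, 0], "delta_pos": [0, 0.001, 0], "fingers": 1},
    {"twist": [0, 0, 0], "delta_pos": [0, -0.02, 0], "fingers": 1},
    {"twist": [0, 0, 0], "delta_pos": [0, -0.06, 0], "fingers": 1},
  ],
)

```text
time_s: 15.0
tcp_pos: [0.4598, 0.1635, 0.0631]
tcp_rot: [[0.277, -0.008, 0.961], [-0.961, -0.002, 0.277], [-0.001, -1.0, -0.009]]
wrist_force: [0.6, 0.4, -0.6]
finger_gap: 0.0852
```

```bash
python3 -c "
from h import *
plan(.444,.31,.2,-90)
r=readout.sense();print(r['joint_pos'])
s=snap('top','t1.png')
print('yellow',tray(s,'yellow',(150,185,212,250)))
"
```

```text
now [0.4598 0.1635 0.0631] xaz -73.9 t 15.0 gap 0.0852 F [ 0.6  0.4 -0.6]
d [-0.1452, -0.1371, 0.0242] tw [0.0087, 0.2809, 0.0006] rows>= 4.0
[ 2.04089862e-01 -6.97714622e-03 -2.92725861e-01  1.29372636e+00
 -3.38054138e-06  1.49396030e+00]
yellow ((0.44266781210899353, 0.3713436722755432), (0.12457427382469177, 0.07226607203483582), 7.396785736083984)
```

>>> carry_out(
  series=[
    {"twist": [0, 0, 0], "delta_pos": [0, -0.04, 0], "fingers": 1},
    {"twist": [0, 0, 0], "delta_pos": [-0.01, -0.085, 0.001], "fingers": 1},
    {"twist": [0, 0, 0], "delta_pos": [-0.04, -0.12, 0.007], "fingers": 1},
    {"twist": [0, 0, 0], "delta_pos": [-0.08, -0.14, 0.014], "fingers": 1},
    {"twist": [0, 0, 0], "delta_pos": [-0.12, -0.14, 0.02], "fingers": 1},
    {"twist": [0, 0, 0], "delta_pos": [-0.145, -0.14, 0.024], "fingers": 1},
    {"twist": [0, 0, 0], "delta_pos": [-0.145, -0.14, 0.024], "fingers": 1},
    {"twist": [0, 0, 0], "delta_pos": [-0.145, -0.14, 0.024], "fingers": 1},
  ],
)

```text
time_s: 15.85
tcp_pos: [0.446, 0.3104, 0.206]
tcp_rot: [[0.279, -0.0, 0.96], [-0.96, -0.001, 0.279], [0.001, -1.0, -0.0]]
wrist_force: [0.6, 0.0, 0.5]
finger_gap: 0.0852
```

```bash
python3 -c "
from h import *
s=snap('wrist','w10.png')
plan(.446,.345,.2,-73.9);
print(tray(s,'yellow',(0,0,640,400)))
s=snap('side','s10.png')"
```

```text
now [0.4462 0.3097 0.206 ] xaz -73.9 t 15.9 gap 0.0854 F [ 0.3 -0.1  0.1]
d [-0.0339, 0.006, 0.0096] tw [0.0004, 0.0, 0.0007] rows>= 0.7
((0.44565773010253906, 0.3460182845592499), (0.11980664730072021, 0.11975563317537308), 7.260099411010742)
```

View pics/w10.png

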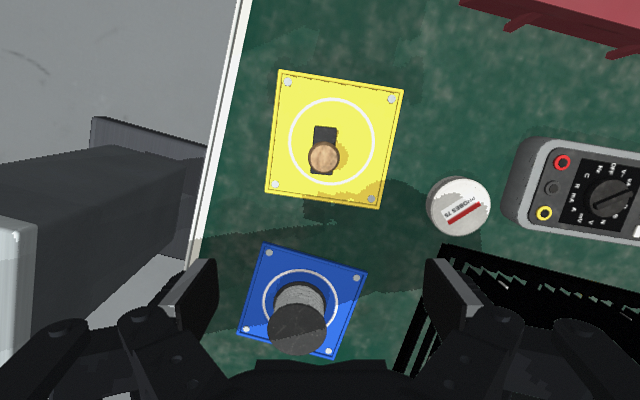

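View pics/s10.png

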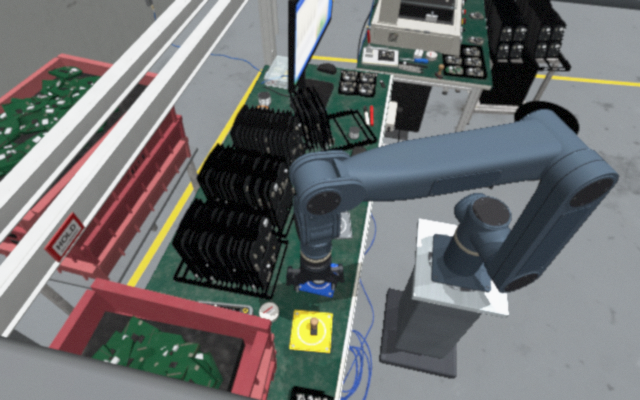

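The stamp knob is at (323,157) and its foot spans about (312..337, 127..175). The spool stands on blue with its top at (297,328).

Run:
```python
from h import *
s=dict(np.load('pics/w10.png.npz'));H,S,V=hsv(s)
print('spool top',ray(s,297,327.5,.052), np.linalg.norm(ray(s,268,327,.052)-ray(s,327,327,.052)))
k=np.zeros(H.shape,np.uint8);k[135:180,305:345]=((H<22)&(S>60)&(V>90))[135:180,305:345]
cs,_=cv2.findContours(k,0,1);c=max(cs,key=cv2.contourArea);(u,v),r=cv2.minEnclosingCircle(c);print(u,v,r)
for z in(.055,.0565,.064):print('knob',z,ray(s,u,v,z)[:2],2*r*np.linalg.norm(ray(s,u+1,v,z)-ray(s,u,v,z)))
cv2.imwrite('pics/c10.png',cv2.resize(s['frame'][110:190,285:365],None,fx=7,fy=7,interpolation=cv2.INTER_NEAREST))
```

```text
spool top [0.46283754 0.16605537 0.052     ] 0.05872508694064499
323.5 156.70689392089844 15.77845573425293
knob 0.055 [0.44025395 0.33710289] 0.02691612825575489
knob 0.0565 [0.44018317 0.33730111] 0.026778645397166144
knob 0.064 [0.43982926 0.33829221] 0.026091231104226488
```

View pics/c10.png

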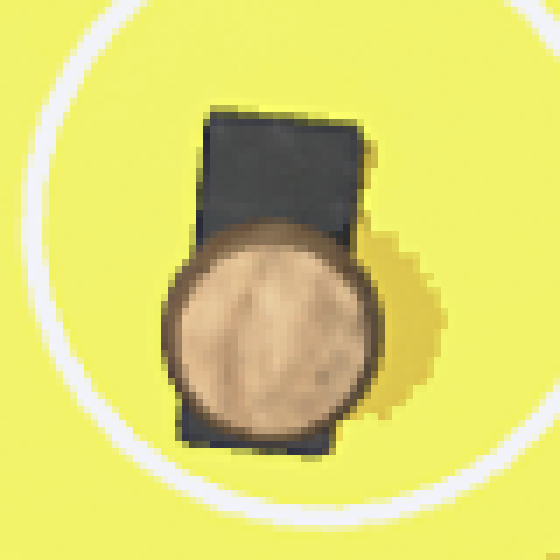

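Run:
```python
from h import *
s=dict(np.load('pics/w10.png.npz'))
C=np.array([(209,108),(360,126),(330,455),(180,437)])/7+[285,110]-.4
P=np.array([ray(s,u,v,.018)[:2] for u,v in C]);print(P.mean(0),[np.linalg.norm(P[i]-P[(i+1)%4]).round(4) for i in range(4)])
l=P[3]+P[2]-P[0]-P[1];a=np.degrees(np.arctan2(l[1],l[0]));print('long az',a)
plan(.4405,.3372,.11,a);plan(.4405,.3372,.03,a)
```

```text
[0.43990566 0.33803482] [np.float64(0.0204), np.float64(0.0449), np.float64(0.021), np.float64(0.0448)]
long az -78.85506393692016
now [0.4463 0.3093 0.2061] xaz -73.95 t 15.95 gap 0.0849 F [-0.  -0.1 -0.9]
d [-0.0284, 0.096, 0.0022] tw [0.0004, 0.0856, 0.0007] rows>= 2.0
now [0.4463 0.3093 0.2061] xaz -73.95 t 15.95 gap 0.0849 F [-0.  -0.1 -0.9]
d [-0.0285, 0.176, 0.0022] tw [0.0004, 0.0856, 0.0007] rows>= 3.6
```

>>> carry_out(
  series=[
    {"twist": [0, 0.02, 0], "delta_pos": [-0.007, 0.01, 0.001], "fingers": 1},
    {"twist": [0, 0.05, 0], "delta_pos": [-0.016, 0.03, 0.002], "fingers": 1},
    {"twist": [0, 0.085, 0], "delta_pos": [-0.025, 0.055, 0.002], "fingers": 1},
    {"twist": [0, 0.085, 0], "delta_pos": [-0.0285, 0.075, 0.002], "fingers": 1},
    {"twist": [0, 0.085, 0], "delta_pos": [-0.0285, 0.088, 0.002], "fingers": 1},
    {"twist": [0, 0.085, 0], "delta_pos": [-0.0285, 0.09, 0.002], "fingers": 1},
    {"twist": [0, 0.085, 0], "delta_pos": [-0.0285, 0.09, 0.002], "fingers": 1},
    {"twist": [0, 0.085, 0], "delta_pos": [-0.0285, 0.09, 0.002], "fingers": 1},
  ],
  force=25,
)

```text
time_s: 16.75
tcp_pos: [0.4412, 0.3381, 0.1178]
tcp_rot: [[0.194, 0.002, 0.981], [-0.981, 0.001, 0.194], [-0.001, -1.0, 0.002]]
wrist_force: [0.8, 0.9, -0.2]
finger_gap: 0.0856
```

```bash
python3 -c "
from h import *
s=snap('wrist','w11.png')
plan(.4402,.3375,.0345,-78.9);H,S,V=hsv(s)
k=((H<22)&(S>60)&(V>70)&(np.indices(H.shape)[0]>150)).astype(np.uint8);k[280:]=0;k[:,:230]=0;k[:,410:]=0
cs,_=cv2.findContours(k,0,1);c=max(cs,key=cv2.contourArea);(u,v),r=cv2.minEnclosingCircle(c);print(u,v,r)
for z in(.0565,.064):print('knob',z,ray(s,u,v,z)[:2],2*r*np.linalg.norm(ray(s,u+1,v,z)-ray(s,u,v,z)))
"
```

```text
now [0.4412 0.3383 0.1179] xaz -78.81 t 16.8 gap 0.0854 F [ 0.2  1.  -0.3]
d [0.0007, 0.0834, -0.0014] tw [-0.0026, 0.0016, -0.0008] rows>= 1.7
318.5 219.0 24.4183292388916
knob 0.0565 [0.43929296 0.33882527] 0.030417127008165044
knob 0.064 [0.43884215 0.34125031] 0.029298896134424178
```

View pics/w11.png

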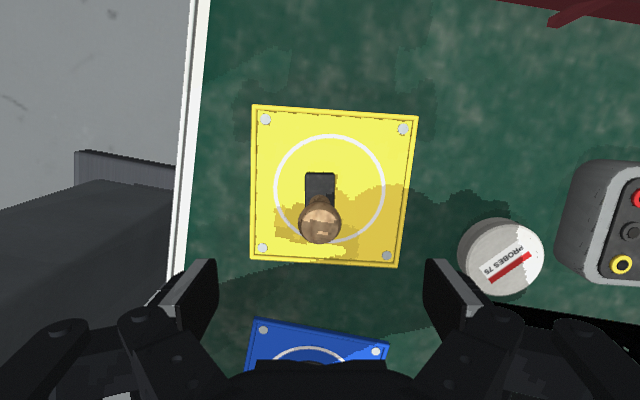

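Knob is centred at about (320,221), midway between the fingers, and the foot is aligned. Descend and grip.

>>> carry_out(
  series=[
    {"twist": [0, 0, 0], "delta_pos": [0, 0.015, -0.001], "fingers": 1},
    {"twist": [0, 0, 0], "delta_pos": [0.0005, 0.04, -0.0015], "fingers": 1},
    {"twist": [0, 0, 0], "delta_pos": [0.0005, 0.065, -0.0015], "fingers": 1},
    {"twist": [0, 0, 0], "delta_pos": [0.0005, 0.079, -0.0015], "fingers": 1},
    {"twist": [0, 0, 0], "delta_pos": [0.0005, 0.083, -0.0015], "fingers": 1},
    {"twist": [0, 0, 0], "delta_pos": [0.0005, 0.083, -0.0015], "fingers": 0.5},
    {"twist": [0, 0, 0], "delta_pos": [0.0005, 0.083, -0.0015], "fingers": 0},
    {"twist": [0, 0, 0], "delta_pos": [0.0005, 0.083, -0.0015], "fingers": -0.2},
  ],
  force=25,
)

```text
time_s: 17.6
tcp_pos: [0.4399, 0.3381, 0.0349]
tcp_rot: [[0.195, 0.003, 0.981], [-0.981, 0.001, 0.195], [-0.001, -1.0, 0.003]]
wrist_force: [1.1, 0.9, -0.7]
finger_gap: 0.044
```

```bash
python3 -c "
from h import *
plan(.4402,.3375,.0345,-78.9)
s=snap('wrist','w12.png')
"
```

```text
now [0.4399 0.3381 0.0349] xaz -78.77 t 17.6 gap 0.044 F [ 1.1  0.9 -0.7]
d [0.0006, 0.0004, 0.0001] tw [-0.0028, 0.0023, -0.001] rows>= 0.0
```

View pics/w12.png

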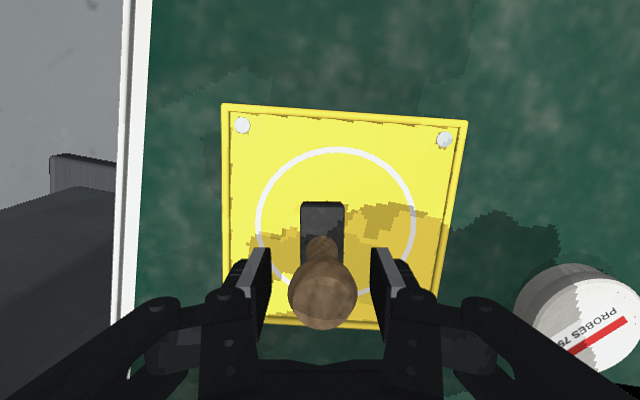

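The knob sits between the pads, centred at (322,293). Closing slowly, then lifting.

>>> carry_out(
  series=[
    {"twist": [0, 0, 0], "delta_pos": [0, 0, 0], "fingers": -0.3},
    {"twist": [0, 0, 0], "delta_pos": [0, 0, 0], "fingers": -0.4},
    {"twist": [0, 0, 0], "delta_pos": [0, 0, 0], "fingers": -0.6},
    {"twist": [0, 0, 0], "delta_pos": [0, 0, 0], "fingers": -0.8},
    {"twist": [0, 0, 0], "delta_pos": [0, 0, 0], "fingers": -0.8},
    {"twist": [0, 0, 0], "delta_pos": [0, -0.002, 0], "fingers": -0.8},
    {"twist": [0, 0, 0], "delta_pos": [0, -0.01, 0], "fingers": -0.8},
    {"twist": [0, 0, 0], "delta_pos": [0, -0.025, 0], "fingers": -0.8},
  ],
  force=30,
)

```text
time_s: 18.45
tcp_pos: [0.437, 0.3363, 0.0568]
tcp_rot: [[0.195, -0.004, 0.981], [-0.981, -0.003, 0.195], [0.002, -1.0, -0.005]]
wrist_force: [0.1, -1.0, -0.6]
finger_gap: 0.0242
```

```bash
python3 -c "
from h import *
plan(.4402,.3375,.165,-78.9)
s=snap('wrist','w13.png')
"
```

```text
now [0.437  0.3363 0.0568] xaz -78.77 t 18.45 gap 0.0242 F [ 0.1 -1.  -0.6]
d [-0.0004, -0.1082, 0.0029] tw [0.0048, 0.0023, 0.0017] rows>= 2.2
```

View pics/w13.png

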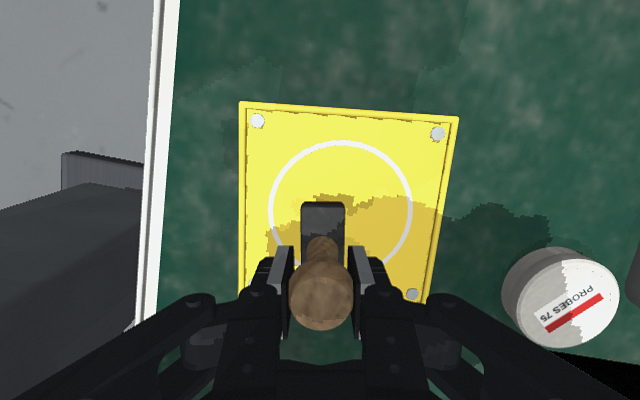

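Stamp is held upright and lifted. Raise further.

>>> carry_out(
  series=[
    {"twist": [0, 0, 0], "delta_pos": [0, -0.01, 0.001], "fingers": -0.8},
    {"twist": [0, 0, 0], "delta_pos": [0, -0.03, 0.002], "fingers": -0.8},
    {"twist": [0, -0.02, 0], "delta_pos": [0.01, -0.06, 0.002], "fingers": -0.8},
    {"twist": [0, -0.04, 0], "delta_pos": [0.03, -0.085, 0.001], "fingers": -0.8},
    {"twist": [0, -0.06, 0], "delta_pos": [0.06, -0.1, -0.003], "fingers": -0.8},
    {"twist": [0, -0.075, 0], "delta_pos": [0.095, -0.105, -0.009], "fingers": -0.8},
    {"twist": [0, -0.075, 0], "delta_pos": [0.135, -0.105, -0.016], "fingers": -0.8},
    {"twist": [0, -0.075, 0], "delta_pos": [0.175, -0.105, -0.023], "fingers": -0.8},
  ],
)

```text
time_s: 19.3
tcp_pos: [0.4507, 0.1601, 0.1647]
tcp_rot: [[0.269, 0.002, 0.963], [-0.963, 0.0, 0.269], [0.0, -1.0, 0.002]]
wrist_force: [0.8, -0.6, -0.5]
finger_gap: 0.0237
```

```bash
python3 -c "
from h import *
plan(.4348,-.2424,.16,-74.5)
"
```

```text
now [0.4507 0.1601 0.1647] xaz -74.42 t 19.3 gap 0.0237 F [ 0.8 -0.6 -0.5]
d [0.3834, 0.0045, -0.1234] tw [-0.0021, 0.0014, 0.0003] rows>= 8.1
```

>>> carry_out(
  series=[
    {"twist": [0, 0, 0], "delta_pos": [0.035, 0, -0.011], "fingers": -0.8},
    {"twist": [0, 0, 0], "delta_pos": [0.07, 0, -0.022], "fingers": -0.8},
    {"twist": [0, 0, 0], "delta_pos": [0.105, 0, -0.034], "fingers": -0.8},
    {"twist": [0, 0, 0], "delta_pos": [0.14, 0, -0.045], "fingers": -0.8},
    {"twist": [0, 0, 0], "delta_pos": [0.175, 0, -0.056], "fingers": -0.8},
    {"twist": [0, 0, 0], "delta_pos": [0.21, 0, -0.067], "fingers": -0.8},
    {"twist": [0, 0, 0], "delta_pos": [0.245, 0, -0.079], "fingers": -0.8},
    {"twist": [0, 0, 0], "delta_pos": [0.275, 0, -0.088], "fingers": -0.8},
  ],
)

```text
time_s: 20.1
tcp_pos: [0.4389, -0.1292, 0.1642]
tcp_rot: [[0.267, 0.001, 0.964], [-0.964, -0.001, 0.267], [0.001, -1.0, 0.001]]
wrist_force: [0.5, -0.3, 0.3]
finger_gap: 0.0238
```

```bash
python3 -c "
from h import *
plan(.4348,-.2424,.16,-74.5)
"
```

```text
now [ 0.4389 -0.1292  0.1642] xaz -74.52 t 20.1 gap 0.0238 F [ 0.5 -0.3  0.3]
d [0.108, 0.0043, -0.0342] tw [-0.0008, -0.0004, 0.001] rows>= 2.3
```

>>> carry_out(
  series=[
    {"twist": [0, 0, 0], "delta_pos": [0.03, 0, -0.01], "fingers": -0.8},
    {"twist": [0, 0, 0], "delta_pos": [0.06, 0.002, -0.019], "fingers": -0.8},
    {"twist": [0, 0, 0], "delta_pos": [0.085, 0.004, -0.027], "fingers": -0.8},
    {"twist": [0, 0, 0], "delta_pos": [0.1, 0.004, -0.032], "fingers": -0.8},
    {"twist": [0, 0, 0], "delta_pos": [0.107, 0.004, -0.034], "fingers": -0.8},
    {"twist": [0, 0, 0], "delta_pos": [0.107, 0.004, -0.034], "fingers": -0.8},
    {"twist": [0, 0, 0], "delta_pos": [0.107, 0.004, -0.034], "fingers": -0.8},
    {"twist": [0, 0, 0], "delta_pos": [0.107, 0.004, -0.034], "fingers": -0.8},
  ],
)

```text
time_s: 20.9
tcp_pos: [0.4352, -0.2384, 0.1595]
tcp_rot: [[0.269, 0.0, 0.963], [-0.963, 0.0, 0.269], [-0.0, -1.0, 0.0]]
wrist_force: [0.0, -0.0, -0.1]
finger_gap: 0.0236
```

```bash
python3 -c "
from h import *
plan(.4348,-.2424,.0355,-74.5)
s=snap('wrist','w14.png')
print(tray(s,'red',(150,60,500,300)))
p=readout.sense();print(p['tcp_pos'],p['joint_pos'])
"
```

```text
now [ 0.4352 -0.2384  0.1595] xaz -74.39 t 20.9 gap 0.0236 F [ 0.  -0.  -0.1]
d [0.0038, 0.124, -0.0015] tw [-0.0002, 0.002, -0.0004] rows>= 2.5
((0.4348386228084564, -0.2425016313791275), (0.11980216205120087, 0.11850403994321823), 15.605810165405273)
[ 0.43520424 -0.23843211  0.15948015] [-6.36620840e-01 -3.12181313e-02 -1.23102340e-01  1.47898834e+00
  3.02801415e-04  6.61690041e-01]
```

View pics/w14.png

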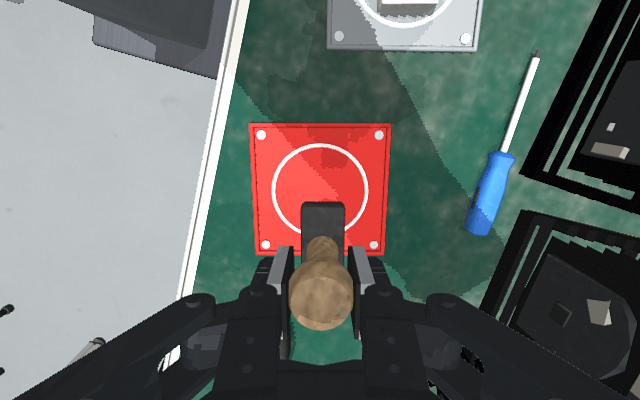

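The stamp is upright above red. The tray still measures (0.4348, −0.2425). Lowering it.

>>> carry_out(
  series=[
    {"twist": [0, 0, 0], "delta_pos": [0.001, 0.015, 0], "fingers": -0.8},
    {"twist": [0, 0, 0], "delta_pos": [0.003, 0.045, -0.001], "fingers": -0.8},
    {"twist": [0, 0, 0], "delta_pos": [0.004, 0.075, -0.0015], "fingers": -0.8},
    {"twist": [0, 0, 0], "delta_pos": [0.004, 0.1, -0.0015], "fingers": -0.8},
    {"twist": [0, 0, 0], "delta_pos": [0.004, 0.113, -0.0015], "fingers": -0.8},
    {"twist": [0, 0, 0], "delta_pos": [0.004, 0.119, -0.0015], "fingers": -0.8},
    {"twist": [0, 0, 0], "delta_pos": [0.004, 0.121, -0.0015], "fingers": -0.8},
    {"twist": [0, 0, 0], "delta_pos": [0.004, 0.121, -0.0015], "fingers": -0.8},
  ],
)

```text
time_s: 21.75
tcp_pos: [0.4353, -0.2441, 0.0391]
tcp_rot: [[0.268, 0.001, 0.963], [-0.963, -0.001, 0.268], [0.001, -1.0, 0.001]]
wrist_force: [0.6, -0.3, 0.3]
finger_gap: 0.0235
```

```bash
python3 -c "
from h import *
plan(.4348,-.2424,.035,-74.5)
"
```

```text
now [ 0.4353 -0.2441  0.0391] xaz -74.46 t 21.75 gap 0.0235 F [ 0.6 -0.3  0.3]
d [-0.0018, 0.0041, -0.0] tw [-0.001, 0.0006, 0.0013] rows>= 0.1
```

>>> carry_out(
  series=[
    {"twist": [0, 0, 0], "delta_pos": [-0.001, 0.001, 0], "fingers": -0.8},
    {"twist": [0, 0, 0], "delta_pos": [-0.0015, 0.002, 0], "fingers": -0.8},
    {"twist": [0, 0, 0], "delta_pos": [-0.0015, 0.003, 0], "fingers": -0.8},
    {"twist": [0, 0, 0], "delta_pos": [-0.0015, 0.0035, 0], "fingers": -0.8},
    {"twist": [0, 0, 0], "delta_pos": [-0.0015, 0.0035, 0], "fingers": -0.8},
    {"twist": [0, 0, 0], "delta_pos": [-0.0015, 0.0035, 0], "fingers": -0.8},
    {"twist": [0, 0, 0], "delta_pos": [-0.0015, 0.0035, 0], "fingers": -0.8},
    {"twist": [0, 0, 0], "delta_pos": [-0.0015, 0.0035, 0], "fingers": -0.8},
  ],
)

```text
time_s: 22.55
tcp_pos: [0.4342, -0.2423, 0.0348]
tcp_rot: [[0.268, 0.0, 0.964], [-0.964, -0.0, 0.268], [0.0, -1.0, -0.0]]
wrist_force: [0.7, -0.3, -1.3]
finger_gap: 0.0234
```

```bash
python3 -c "
from h import *
plan(.4348,-.2424,.035,-74.5)
"
```

```text
now [ 0.4342 -0.2423  0.0348] xaz -74.47 t 22.55 gap 0.0234 F [ 0.7 -0.3 -1.3]
d [0.0002, -0.0002, 0.0005] tw [0.0, 0.0005, 0.0] rows>= 0.0
```

>>> carry_out(
  series=[
    {"twist": [0, 0, 0], "delta_pos": [0, 0.0005, 0], "fingers": -0.8},
    {"twist": [0, 0, 0], "delta_pos": [0, 0.0005, 0], "fingers": -0.4},
    {"twist": [0, 0, 0], "delta_pos": [0, 0.0005, 0], "fingers": -0.2},
    {"twist": [0, 0, 0], "delta_pos": [0, 0.0005, 0], "fingers": 0.2},
    {"twist": [0, 0, 0], "delta_pos": [0, 0.0005, 0], "fingers": 0.6},
    {"twist": [0, 0, 0], "delta_pos": [0, 0.0005, 0], "fingers": 0.8},
    {"twist": [0, 0, 0], "delta_pos": [0, -0.015, 0], "fingers": 1},
    {"twist": [0, 0, 0], "delta_pos": [0, -0.05, 0], "fingers": 1},
  ],
)

```text
time_s: 23.35
tcp_pos: [0.4316, -0.2403, 0.0817]
tcp_rot: [[0.268, -0.007, 0.963], [-0.963, 0.005, 0.268], [-0.007, -1.0, -0.005]]
wrist_force: [1.0, -0.5, -0.4]
finger_gap: 0.0853
```

>>> carry_out(
  series=[
    {"twist": [0, 0, 0], "delta_pos": [0, -0.04, 0], "fingers": 1},
    {"twist": [0, 0, 0], "delta_pos": [0, -0.08, 0], "fingers": 1},
    {"twist": [0, 0, 0], "delta_pos": [-0.02, -0.11, 0.008], "fingers": 1},
    {"twist": [0, 0, 0], "delta_pos": [-0.06, -0.115, 0.022], "fingers": 1},
    {"twist": [0, 0, 0], "delta_pos": [-0.095, -0.115, 0.036], "fingers": 1},
    {"twist": [0, 0, 0], "delta_pos": [-0.12, -0.115, 0.046], "fingers": 1},
    {"twist": [0, 0, 0], "delta_pos": [-0.13, -0.115, 0.05], "fingers": 1},
    {"twist": [0, 0, 0], "delta_pos": [-0.13, -0.115, 0.05], "fingers": 1},
  ],
)

```text
time_s: 24.15
tcp_pos: [0.4477, -0.1027, 0.1999]
tcp_rot: [[0.27, 0.0, 0.963], [-0.963, -0.0, 0.27], [0.0, -1.0, 0.0]]
wrist_force: [-0.2, 0.2, -0.1]
finger_gap: 0.0854
```

```bash
python3 -c "
from h import *
s=snap('wrist','w15.png')
plan(.45,-.058,.2,-73.9)
"
```

```text
now [ 0.4477 -0.1037  0.1998] xaz -74.41 t 24.2 gap 0.0856 F [-0.7  0.1 -0.2]
d [-0.0434, -0.0003, 0.0145] tw [0.0003, -0.0088, 0.0007] rows>= 0.9
```

View pics/w15.png

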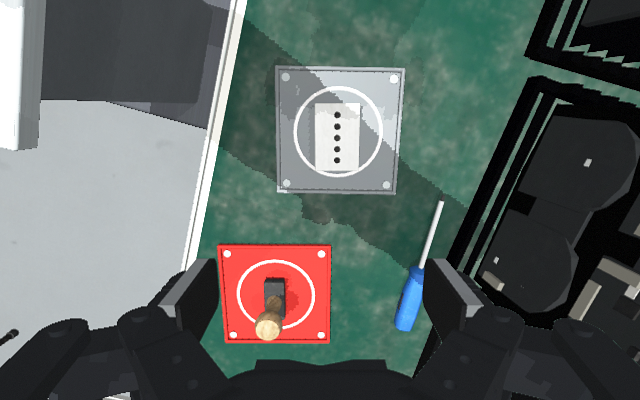

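The stamp stands on red at about (273,300), in the ring. The block is on grey with its middle hole at (337,138).

Run:
```python
from h import *
s=dict(np.load('pics/w15.png.npz'))
P=np.array([ray(s,u,v,.029)[:2] for u,v in [(337,114.5),(337,126),(337,137.5),(337,149),(337,160)]]);print(P.mean(0),P[2]);l=P[-1]-P[0];a=np.degrees(np.arctan2(l[1],l[0]));print(a)
cv2.imwrite('pics/c15.png',cv2.resize(s['frame'][60:200,270:410],None,fx=4,fy=4,interpolation=cv2.INTER_NEAREST))
cv2.imwrite('pics/c15b.png',cv2.resize(s['frame'][235:350,210:340],None,fx=4.5,fy=4.5,interpolation=cv2.INTER_NEAREST))
c=P[2];plan(c[0],c[1],.085,a)
```

```text
[ 0.45016012 -0.05871175] [ 0.45013476 -0.05862568]
-73.58512363222133
now [ 0.4477 -0.1037  0.1998] xaz -74.41 t 24.2 gap 0.0856 F [-0.7  0.1 -0.2]
d [-0.0428, 0.1147, 0.0145] tw [0.0003, -0.0143, 0.0007] rows>= 2.5
```

View pics/c15b.png

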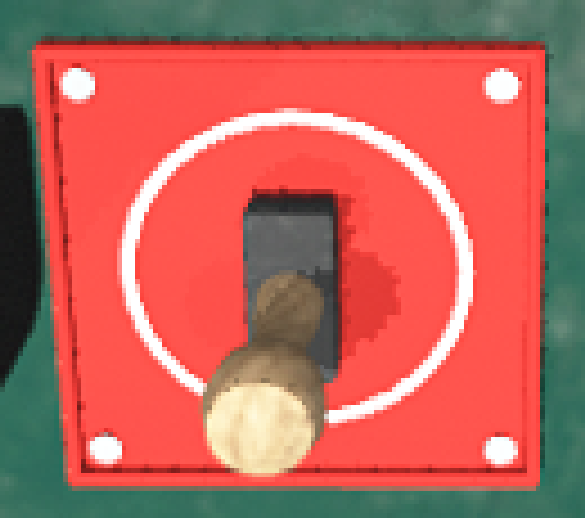

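View pics/c15.png

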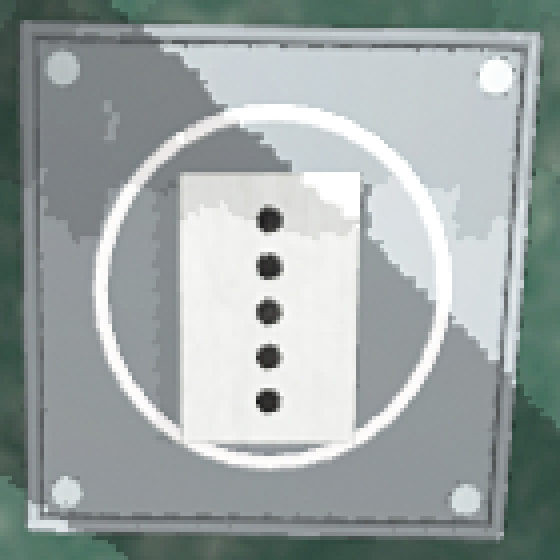

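Run:
```python
from h import *
s=dict(np.load('pics/w15.png.npz'))
g=lambda a,b:ray(s,a/4.5+210-.4,b/4.5+235-.4,.018)[:2]
a,b,c=g(244,211),g(334,211),g(338,381);print((a+c)/2,np.linalg.norm(a-b),np.linalg.norm(b-c),'red .4348 -.2425')
```

```text
[ 0.43517476 -0.24137903] 0.02090804829894759 0.04530475161708844 red .4348 -.2425
```

>>> carry_out(
  series=[
    {"twist": [0, -0.005, 0], "delta_pos": [-0.015, 0.005, 0.005], "fingers": 1},
    {"twist": [0, -0.01, 0], "delta_pos": [-0.033, 0.025, 0.011], "fingers": 1},
    {"twist": [0, -0.01, 0], "delta_pos": [-0.043, 0.055, 0.0145], "fingers": 1},
    {"twist": [0, -0.01, 0], "delta_pos": [-0.043, 0.085, 0.0145], "fingers": 1},
    {"twist": [0, -0.01, 0], "delta_pos": [-0.043, 0.105, 0.0145], "fingers": 1},
    {"twist": [0, -0.01, 0], "delta_pos": [-0.043, 0.115, 0.0145], "fingers": 1},
    {"twist": [0, -0.01, 0], "delta_pos": [-0.043, 0.115, 0.0145], "fingers": 1},
    {"twist": [0, -0.01, 0], "delta_pos": [-0.043, 0.115, 0.0145], "fingers": 1},
  ],
  force=45,
)

```text
time_s: 25.0
tcp_pos: [0.4506, -0.0592, 0.0856]
tcp_rot: [[0.276, 0.001, 0.961], [-0.961, -0.0, 0.276], [0.001, -1.0, 0.001]]
wrist_force: [0.1, 0.4, 0.5]
finger_gap: 0.0854
```

```bash
python3 -c "
from h import *
plan(.4502,-.0585,.0065,-73.9)
"
```

```text
now [ 0.4506 -0.0592  0.0856] xaz -73.97 t 25.0 gap 0.0854 F [0.1 0.4 0.5]
d [-0.0009, 0.0791, -0.0003] tw [-0.0008, -0.0012, 0.0007] rows>= 1.6
```

Stamp foot is about 1 mm from the middle of red. Now gripping the block.

>>> carry_out(
  series=[
    {"twist": [0, 0, 0], "delta_pos": [-0.0005, 0.015, 0], "fingers": 1},
    {"twist": [0, 0, 0], "delta_pos": [-0.001, 0.035, 0], "fingers": 1},
    {"twist": [0, 0, 0], "delta_pos": [-0.001, 0.058, 0], "fingers": 1},
    {"twist": [0, 0, 0], "delta_pos": [-0.001, 0.073, 0], "fingers": 1},
    {"twist": [0, 0, 0], "delta_pos": [-0.001, 0.0785, 0], "fingers": 1},
    {"twist": [0, 0, 0], "delta_pos": [-0.001, 0.0785, 0], "fingers": 0.4},
    {"twist": [0, 0, 0], "delta_pos": [-0.001, 0.0785, 0], "fingers": 0},
    {"twist": [0, 0, 0], "delta_pos": [-0.001, 0.0785, 0], "fingers": -0.3},
  ],
  force=45,
)

```text
time_s: 25.8
tcp_pos: [0.4512, -0.0578, 0.0079]
tcp_rot: [[0.277, 0.003, 0.961], [-0.961, -0.001, 0.277], [0.002, -1.0, 0.002]]
wrist_force: [-0.2, -0.8, 0.0]
finger_gap: 0.0439
```

>>> carry_out(
  series=[
    {"twist": [0, 0, 0], "delta_pos": [0, 0, 0], "fingers": -0.6},
    {"twist": [0, 0, 0], "delta_pos": [0, 0, 0], "fingers": -0.6},
    {"twist": [0, 0, 0], "delta_pos": [0, 0, 0], "fingers": -0.6},
    {"twist": [0, 0, 0], "delta_pos": [0, -0.003, 0], "fingers": -0.6},
    {"twist": [0, 0, 0], "delta_pos": [0, -0.015, 0], "fingers": -0.6},
    {"twist": [0, 0, 0], "delta_pos": [0, -0.04, 0], "fingers": -0.6},
    {"twist": [0, 0, 0], "delta_pos": [0, -0.07, 0], "fingers": -0.6},
    {"twist": [0, 0, 0], "delta_pos": [0, -0.105, 0], "fingers": -0.6},
  ],
)

```text
time_s: 26.6
tcp_pos: [0.4482, -0.0569, 0.1113]
tcp_rot: [[0.277, -0.004, 0.961], [-0.961, 0.001, 0.277], [-0.002, -1.0, -0.003]]
wrist_force: [0.3, -0.1, -1.7]
finger_gap: 0.0391
```

```bash
python3 -c "
from h import *
plan(.4457,.346,.145,-82.7)
"
```

```text
now [ 0.4482 -0.0569  0.1113] xaz -73.9 t 26.6 gap 0.0391 F [ 0.3 -0.1 -1.7]
d [-0.3879, -0.0333, 0.1092] tw [0.0032, 0.1536, -0.0018] rows>= 8.1
```

>>> carry_out(
  series=[
    {"twist": [0, 0, 0], "delta_pos": [-0.02, -0.015, 0.006], "fingers": -0.6},
    {"twist": [0, 0.02, 0], "delta_pos": [-0.05, -0.03, 0.014], "fingers": -0.6},
    {"twist": [0, 0.04, 0], "delta_pos": [-0.085, -0.033, 0.024], "fingers": -0.6},
    {"twist": [0, 0.06, 0], "delta_pos": [-0.12, -0.033, 0.034], "fingers": -0.6},
    {"twist": [0, 0.08, 0], "delta_pos": [-0.155, -0.033, 0.044], "fingers": -0.6},
    {"twist": [0, 0.1, 0], "delta_pos": [-0.19, -0.033, 0.053], "fingers": -0.6},
    {"twist": [0, 0.12, 0], "delta_pos": [-0.225, -0.033, 0.063], "fingers": -0.6},
    {"twist": [0, 0.14, 0], "delta_pos": [-0.26, -0.033, 0.073], "fingers": -0.6},
  ],
)

```text
time_s: 27.4
tcp_pos: [0.4471, 0.2141, 0.1444]
tcp_rot: [[0.14, -0.001, 0.99], [-0.99, -0.0, 0.14], [0.0, -1.0, -0.001]]
wrist_force: [-0.4, -0.1, -1.8]
finger_gap: 0.0392
```

```bash
python3 -c "
from h import *
plan(.4457,.346,.145,-82.7)
"
```

```text
now [0.4471 0.2141 0.1444] xaz -81.96 t 27.4 gap 0.0392 F [-0.4 -0.1 -1.8]
d [-0.1308, -0.0006, 0.017] tw [0.0007, 0.0129, 0.0002] rows>= 2.6
```

>>> carry_out(
  series=[
    {"twist": [0, 0.01, 0], "delta_pos": [-0.035, 0, 0.005], "fingers": -0.6},
    {"twist": [0, 0.013, 0], "delta_pos": [-0.068, 0, 0.009], "fingers": -0.6},
    {"twist": [0, 0.013, 0], "delta_pos": [-0.098, 0, 0.013], "fingers": -0.6},
    {"twist": [0, 0.013, 0], "delta_pos": [-0.118, 0, 0.016], "fingers": -0.6},
    {"twist": [0, 0.013, 0], "delta_pos": [-0.128, 0, 0.017], "fingers": -0.6},
    {"twist": [0, 0.013, 0], "delta_pos": [-0.128, 0, 0.017], "fingers": -0.6},
    {"twist": [0, 0.013, 0], "delta_pos": [-0.128, 0, 0.017], "fingers": -0.6},
    {"twist": [0, 0.013, 0], "delta_pos": [-0.128, 0, 0.017], "fingers": -0.6},
  ],
)

```text
time_s: 28.2
tcp_pos: [0.4467, 0.3407, 0.1443]
tcp_rot: [[0.126, -0.0, 0.992], [-0.992, -0.001, 0.126], [0.001, -1.0, -0.0]]
wrist_force: [-0.6, -0.2, -2.0]
finger_gap: 0.0387
```

```bash
python3 -c "
from h import *
s=snap('wrist','w16.png');p=readout.sense()['tcp_pos']
print(tray(s,'yellow',(100,60,550,300)),np.array(ray(s,320,289,p[2]-.0075+.029))-p)
plan(.4457,.346,.0075,-82.7)
"
```

```text
((0.4457499384880066, 0.34616217017173767), (0.119620181620121, 0.11879266053438187), 7.2742486000061035) [-0.00075598 -0.00073332  0.0215    ]
now [0.4468 0.3407 0.1444] xaz -82.75 t 28.25 gap 0.0393 F [-0.2  0.1 -0.9]
d [-0.0055, 0.1369, -0.0004] tw [0.0002, -0.0009, 0.0005] rows>= 2.7
```

View pics/w16.png

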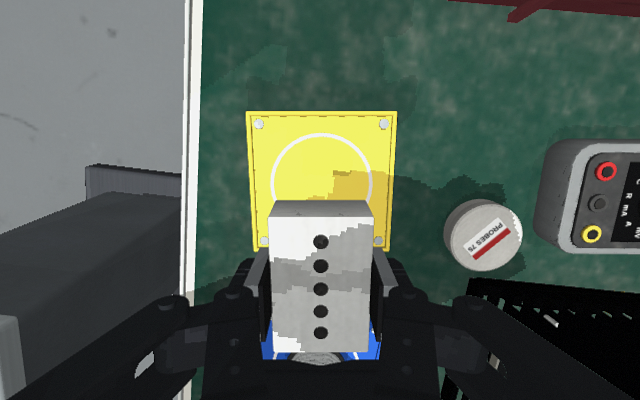

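The block is held and aligned over yellow, with its middle hole at (320,289) within 1 mm of the TCP. Lowering.

>>> carry_out(
  series=[
    {"twist": [0, 0, 0], "delta_pos": [-0.003, 0.015, 0], "fingers": -0.6},
    {"twist": [0, 0, 0], "delta_pos": [-0.005, 0.045, -0.0005], "fingers": -0.6},
    {"twist": [0, 0, 0], "delta_pos": [-0.005, 0.08, -0.0005], "fingers": -0.6},
    {"twist": [0, 0, 0], "delta_pos": [-0.005, 0.108, -0.0005], "fingers": -0.6},
    {"twist": [0, 0, 0], "delta_pos": [-0.005, 0.125, -0.0005], "fingers": -0.6},
    {"twist": [0, 0, 0], "delta_pos": [-0.005, 0.132, -0.0005], "fingers": -0.6},
    {"twist": [0, 0, 0], "delta_pos": [-0.005, 0.134, -0.0005], "fingers": -0.6},
    {"twist": [0, 0, 0], "delta_pos": [-0.005, 0.134, -0.0005], "fingers": -0.6},
  ],
)

```text
time_s: 29.05
tcp_pos: [0.4461, 0.3468, 0.0108]
tcp_rot: [[0.127, 0.001, 0.992], [-0.992, 0.001, 0.127], [-0.0, -1.0, 0.001]]
wrist_force: [0.5, -0.4, -1.4]
finger_gap: 0.039
```

```bash
python3 -c "
from h import *
plan(.446,.3465,.0075,-82.7)
"
```

```text
now [0.4461 0.3468 0.0108] xaz -82.69 t 29.05 gap 0.039 F [ 0.5 -0.4 -1.4]
d [0.0003, 0.0033, -0.0001] tw [-0.0011, 0.0002, -0.0005] rows>= 0.1
```

>>> carry_out(
  series=[
    {"twist": [0, 0, 0], "delta_pos": [0, 0.001, 0], "fingers": -0.6},
    {"twist": [0, 0, 0], "delta_pos": [0, 0.002, 0], "fingers": -0.6},
    {"twist": [0, 0, 0], "delta_pos": [0, 0.003, 0], "fingers": -0.6},
    {"twist": [0, 0, 0], "delta_pos": [0, 0.0035, 0], "fingers": -0.6},
    {"twist": [0, 0, 0], "delta_pos": [0, 0.0035, 0], "fingers": -0.6},
    {"twist": [0, 0, 0], "delta_pos": [0, 0.0035, 0], "fingers": -0.6},
    {"twist": [0, 0, 0], "delta_pos": [0, 0.0035, 0], "fingers": -0.6},
    {"twist": [0, 0, 0], "delta_pos": [0, 0.0035, 0], "fingers": -0.6},
  ],
)

```text
time_s: 29.85
tcp_pos: [0.4462, 0.3471, 0.008]
tcp_rot: [[0.128, 0.002, 0.992], [-0.992, 0.001, 0.128], [-0.001, -1.0, 0.002]]
wrist_force: [-1.5, -1.8, 5.5]
finger_gap: 0.0389
```

>>> carry_out(
  series=[
    {"twist": [0, 0, 0], "delta_pos": [0, 0, 0], "fingers": -0.4},
    {"twist": [0, 0, 0], "delta_pos": [0, 0, 0], "fingers": 0},
    {"twist": [0, 0, 0], "delta_pos": [0, 0, 0], "fingers": 0.5},
    {"twist": [0, 0, 0], "delta_pos": [0, 0, 0], "fingers": 0.8},
    {"twist": [0, 0, 0], "delta_pos": [0, 0, 0], "fingers": 0.8},
    {"twist": [0, 0, 0], "delta_pos": [0, -0.01, 0], "fingers": 1},
    {"twist": [0, 0, 0], "delta_pos": [0, -0.045, 0], "fingers": 1},
    {"twist": [0, 0, 0], "delta_pos": [0, -0.09, 0], "fingers": 1},
  ],
)

```text
time_s: 30.65
tcp_pos: [0.4435, 0.3454, 0.0954]
tcp_rot: [[0.128, -0.005, 0.992], [-0.992, -0.003, 0.128], [0.002, -1.0, -0.006]]
wrist_force: [1.0, 0.4, -0.0]
finger_gap: 0.0853
```

>>> carry_out(
  series=[
    {"twist": [0, 0, 0], "delta_pos": [0, -0.04, 0], "fingers": 1},
    {"twist": [0, 0, 0], "delta_pos": [0.01, -0.08, -0.005], "fingers": 1},
    {"twist": [0, 0, 0], "delta_pos": [0.04, -0.11, -0.02], "fingers": 1},
    {"twist": [0, 0, 0], "delta_pos": [0.07, -0.13, -0.035], "fingers": 1},
    {"twist": [0, 0, 0], "delta_pos": [0.09, -0.14, -0.045], "fingers": 1},
    {"twist": [0, 0, 0], "delta_pos": [0.095, -0.14, -0.05], "fingers": 1},
    {"twist": [0, 0, 0], "delta_pos": [0.095, -0.14, -0.05], "fingers": 1},
    {"twist": [0, 0, 0], "delta_pos": [0.095, -0.14, -0.05], "fingers": 1},
  ],
)

```text
time_s: 31.45
tcp_pos: [0.4079, 0.2466, 0.236]
tcp_rot: [[0.128, -0.001, 0.992], [-0.992, 0.0, 0.128], [-0.0, -1.0, -0.001]]
wrist_force: [0.2, 0.3, -0.6]
finger_gap: 0.0854
```

```bash
python3 -c "
from h import *
s=snap('wrist','w17.png');snap('top','t17.png');plan(.2,0,.2,-82.7)
cv2.imwrite('pics/c17.png',cv2.resize(s['frame'],None,fx=1.25,fy=1.25))
"
```

```text
now [0.4078 0.2467 0.2355] xaz -82.61 t 31.55 gap 0.0853 F [0.  0.8 0.2]
d [0.2179, 0.0361, -0.2377] tw [0.002, 0.0015, 0.0003] rows>= 6.5
```

View pics/w17.png

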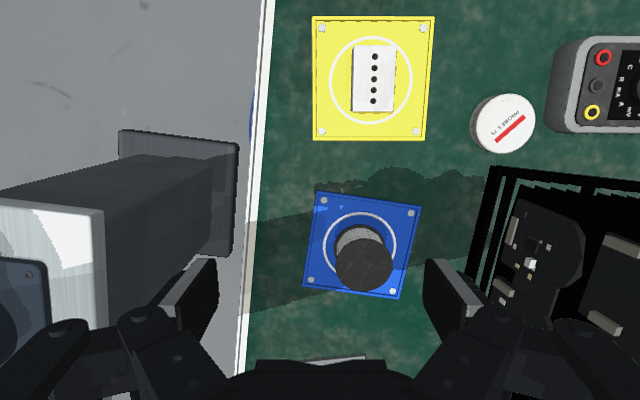

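View pics/t17.png

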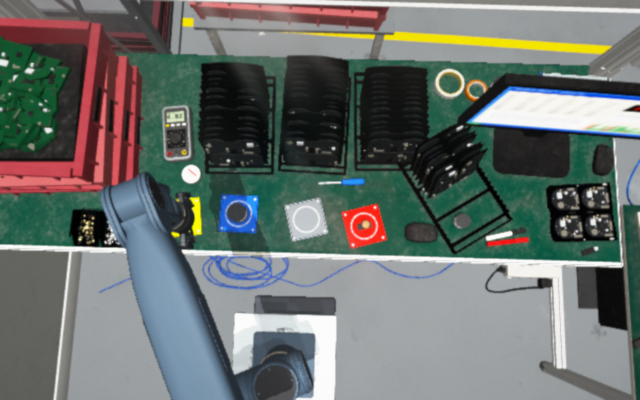

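The wrist view shows the block on yellow, with its middle hole at (374,79), and the spool upright on blue, with its top at (364,264). In the top view the stamp is on red at (364,225), grey is empty and the bystanders look unmoved. Measuring the final offsets.

Run:
```python
from h import *
s=dict(np.load('pics/w17.png.npz'))
print('block',ray(s,374,79.5,.029),'yellow',tray(s,'yellow',(290,0,450,150))[0])
print('spool',ray(s,364,264.5,.052),'blue',tray(s,'blue',(290,180,435,310))[0],np.linalg.norm(ray(s,335,264,.052)-ray(s,393,264,.052)))
a=dict(np.load('pics/top0.png.npz'))['frame'].astype(int);b=dict(np.load('pics/t17.png.npz'))['frame'].astype(int)
d=abs(a-b).max(2)
for n,(x0,y0,x1,y1) in dict(screw=(315,174,368,190),tin=(180,163,203,186),mouse=(402,220,440,245)).items():print(n,(d[y0:y1,x0:x1]>40).sum())
```

```text
block [0.44605794 0.34571896 0.029     ] yellow (0.44566789269447327, 0.34596166014671326)
spool [0.46333602 0.16394554 0.052     ] blue (0.4631786346435547, 0.16424068808555603) 0.060070909304328055
screw 0
tin 0
mouse 0
```

All three tools are within about 1 mm of their tray centres and the bystanders haven't changed. Handing in.

```bash
python3 -c "
from h import *
print(sign_off())"
```

```text
the job is handed in; nothing more can be done
None
```

The tools are on their right trays and the job was handed in at about 32 s of the 104 s allowed. I set the block aside on grey, moved the spool from red to blue and the stamp from yellow to red, then took the block from grey to yellow.

**Position:** in the last checks the spool and block measured within 0.5 mm of their tray middles and the stamp about 1 mm off. The calibration itself is only good to about 2 mm.

**Upright and clear:** all three tools stood upright and were let go. The grey tray was empty and the gripper was open and clear above the bench.

**Bystanders:** the screwdriver, tin and mouse showed no change between the first and last top pictures.

**Not rechecked:** I measured the stamp up close just after placing it. After that I saw it only in the top view, where it stood in the middle of red.

No check failed or disagreed at the end. The highest wrist force I read was about 6 N, as the block touched down on yellow.

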